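Lock the milling beaker into the bench mill

TASK

Take the milling beaker off its sloping draining rest, stand it upright on its foot and let go, so that it stands by itself. Then take it again (the wing on its lid is made for that) and lock it into the mill: foot into the collar with the two lugs through the entry slots, push it down against the spring, turn it clockwise, seen from above, about a quarter turn to the stop, and let it spring up into its locked seat. Let go of it, and leave the bowl, the cup and the glass standing where they are.

Things in the scene. Friction and masses are not known exactly. Their poses are not given: they have to be found in the camera images.
- beaker_mid (a point): Steel milling beaker with a black lid, 120 mm tall, 0.18 to 0.35 kg; point on its axis half-way up, 60 mm above its underside. z axis: foot to lid; y axis: along its two lugs and its wing. Above the underside: foot 48 mm across from 0 to 28 mm (edge chamfered), plain body 56 mm across to 78 mm, lid 58 mm across to 90 mm, wing to 120 mm.
- beaker_lugs (a point): Point on the beaker's axis 11 mm above its underside, midway between the two lugs that stick out of its foot on opposite sides (along y). Each lug is 12 mm wide and 6 mm high (8 to 14 mm above the underside) and reaches 32 mm from the axis.
- beaker_wing (a point): Centre of the wing on the lid, on the beaker's axis 105 mm above its underside: an upright black grip bar, 14 mm thick along x, 50 mm long along y, 30 mm high, in line with the lugs.
- mill_socket (a point): Centre of the top face of the aluminium bayonet collar on the fixed bench mill, 90 mm above the table. Axes: the mill's; z up, control panel on its -x side. Collar 86 mm across, bore 52 mm. The housing under it is 60 mm high, reaches 110 mm on -x, 65 mm on +x and 65 mm to each side. At the stop, locked, the lugs lie along this x axis (marked by dots).
- mill_slot (a point): Top of one of the two entry slots in the collar, 30 mm from its centre; the other is opposite. They lie 80 degrees counter-clockwise (from above) from the mill's x axis, are about 16 mm wide, reach 34.5 mm from the centre and have a short bar marked beside them. A beaker put in with its lugs in the slots rests on the spring plate, its underside 14 mm below the collar's top.
- drive_plate (a joint): Spring plate in the collar: 0 = up (5.5 N), grows to 0.012 m when pressed down (11.5 N, underside of the beaker 26 mm below the collar's top). The lugs can turn under the ledge from 0.009 m on, 80 degrees clockwise to a stop. Let up there, the spring lifts them into pockets: locked, plate at 0.004 m (7.5 N), underside of the beaker 18 mm below the collar's top.
- rest: Fixed draining rest of bent 8 mm rod, 100 mm long along x, 70 mm wide; origin on the table under its middle. The beaker lies on two rods 36 mm apart, sides free for fingers, its z axis rising 45 degrees along the rest's -x, its y axis level along the rest's y, the centre of its underside at x = 44, z = 30 mm of the rest.
- glaze_bowl: Bystander: patterned bowl of yellow glaze, 120 mm across, 61 mm high; origin at the centre of its underside.
- terracotta_cup: Bystander: terracotta cup, 65 mm across, 50 mm high; origin at the centre of its underside.
- glass: Bystander: tea glass, 68 mm across, 91 mm high; origin at the centre of its underside.
- vase: Obstacle, fixed: tall blue and white vase on the left, 187 mm across, 314 mm high; origin at the centre of its underside.
- banding_wheel: Obstacle, fixed: dark cast banding wheel on the left, 150 mm across, 146 mm high; origin at the centre of its underside.
There are look-alikes about, which are no part of the job. What is shaped like the part that bears beaker_mid but red is not meant.

How it is judged:
By the outcome, as a careful person would: the job done as asked, in the order asked, and still so for the second after the job is handed in, with the robot touching nothing.
It also fails if it takes over 61 s, if anything falls off the work surface, if the arm or the gripper's body presses on something with over 40 N, if the wrist force passes 120 N, or if a joint passes its speed limit or range.

ROBOT

A 7-joint arm with a two-finger parallel gripper is mounted at the origin on a cart in front of the work surface, level with it; the furniture and walls round the work are solid. World frame = base frame: x ahead of the robot, y to its left, z up, the work surface at z = 0. Lengths are in m, angles in rad, forces in N, time in s.
With the tool pointing down it reaches from about 0.35 to 0.9 m from the base axis. Payload 8.1 kg.
Tool frame: the origin (TCP) lies at the centre of the arm's flange, where the gripper is bolted on; the fingertips stand 173 mm ahead of it and the grasp point (between the pads) lies 155 mm ahead of it; z points along the fingers, y is the line along which they close (so a half turn about z gives the same grasp; the last joint's range is limited). The gripper opens to 85 mm and grips with 20 to 120 N. Pads are 22 mm wide; open, the fingers measure 114 mm over their backs; the gripper's body (76 mm by 85 mm) begins 54 mm behind the grasp point. The pads swing forward as they close: fully open they stand 13 mm farther back than shut.
Start: joints at [-1.352, 0.434, 0.025, 1.573, -0.012, 1.134, -0.075], TCP at [0.198, 0.593, 0.405] pointing down, gripper open.
Joint ranges: [-2.62, 2.62], [-0.44, 2.09], [-1.27, 1.32], [0.08, 2.57], [-1.32, 4.46], [0.12, 2], [-2.74, 2.74]. Speed limits (rad/s): [2.22, 2.22, 3.01, 3.01, 3.14, 3.14, 3.14].

INTERFACE

Orientations are given as a 3x3 rotation matrix whose columns are the frame's x, y, z axes.
In Python, from plant import ctrl gives the robot as it stands.
- The arm moves only by the shell command python3 -m jog 'ROWS'. ROWS is JSON, a list of rows, each a list of 7 numbers: the turn, a rotation vector about the world's x, y, z in degrees, then the shift along the world's x, y, z in m, then the opening in per cent of the stroke, from 0 (shut) to 100 (fully open). In form: [[rx, ry, rz, x, y, z, hand], ...]. A call has 1 to 20 rows; each row shifts and turns the commanded pose from where the row before left it; what a row does not reach is not made up. A row lasts 1/12 s, in which the tool goes at most 41.7 mm and 7.16 degrees, less where a joint would pass 70% of its speed; a pose out of reach is approached as far as the arm can. A call with a gripper value outside its range is refused whole. The fingers move at their own pace and stop on an object; the grip force is fixed at half the most. Time passes only in rows, so rows that do not move let the fingers close. It gives the time, the measured TCP pose, the force, the opening and the grip force at its end, in the units of the state.
- ctrl.read_state(): the state, without advancing time (a new reading comes with each control period).
- ctrl.camera(name): name is "side" or "top"; returns the picture (384x512x3 uint8, red, green, blue); there is no depth.
- ctrl.get_calibration(name): a dict with "fx", "fy", "cx", "cy" (pixels), "eye" and "rotation" of the camera in the world. Camera axes: x right, y up, looking along -z (the intrinsics and any distortion apply to the point x, -y, -z); pixel columns grow to the right and rows downward; lengths in m; the calibration is good to about 2 mm. A picture is of the moment at which its call begins. get_calibration takes no time and is no camera call.
- ctrl.close_job(): hands the job in; it is judged then, once.
The state is a dict: "time_s": time; "joint_positions": joint angles; "qvel": joint speeds; "effort": joint torques, N m; "ee_pos": TCP position; "tool_rot": TCP orientation; "force": force on the tool from outside, world axes, zero at the start; "moment": the same for the moment, N m; "opening": finger opening in m; "finger_force": force on a finger pad.
Only numpy, scipy, OpenCV 4.12 (cv2) and the standard library are available. Lean on these libraries where they do the work, as an engineer would, in place of code of your own. Each camera call takes 0.05 s, during which the arm holds its last target. There are 200 camera calls.

## Working session

There is one attempt and no reset: what is moved stays moved. The work goes in short steps, Python scripts to look and compute and a shell command to move; the robot and the scene stay as the last step left them, time stands still between calls to the robot, and variables do not carry over. Pictures are saved under pics/ and viewed, at most 10 in all, crops included, and the job is handed in when it is done.

```bash
ls; mkdir -p pics; python3 - <<'E'
from plant import ctrl
import cv2
for n in("side","top"):
    print(n,ctrl.get_calibration(n))
    cv2.imwrite(f"pics/{n}0.png",cv2.resize(ctrl.camera(n)[:,:,::-1],(800,600),interpolation=cv2.INTER_CUBIC))
    im=0
s=ctrl.read_state();print(s)
E
```

```text
pics
side {'fx': 448.0346894680309, 'fy': 448.0346894680309, 'cx': 258.18710050225707, 'cy': 193.23574804435486, 'eye': array([ 0.52912551, -1.11121731,  0.88827145]), 'rotation': array([[ 0.99950985,  0.02512734, -0.01867305],
       [-0.02941548,  0.54965984, -0.83487052],
       [-0.01071425,  0.83501059,  0.55012955]])}
top {'fx': 411.49334225627393, 'fy': 411.49334225627393, 'cx': 258.8503063888272, 'cy': 186.8472661506292, 'eye': array([0.32167362, 0.12760384, 1.26206845]), 'rotation': array([[ 0.01327674,  0.98023025, -0.19741423],
       [-0.99991106,  0.01326447, -0.00138452],
       [ 0.00126145,  0.19741505,  0.98031919]])}
{'time_s': 0.1, 'joint_positions': array([-1.3515921 ,  0.43516276,  0.02497438,  1.57402011, -0.01154917,
        1.13401272, -0.0750672 ]), 'qvel': array([ 0.000424  , -0.00097642, -0.00023384, -0.00055929, -0.00016652,
       -0.00136046, -0.0005355 ]), 'effort': array([ 3.41580017e-03, -6.71761894e+01,  1.02807496e+00, -3.16902316e+01,
        1.57850253e-02,  7.17895033e-03, -2.62194294e-05]), 'ee_pos': array([0.19764439, 0.59270073, 0.403993  ]), 'tool_rot': array([[-9.48661310e-01,  3.16293591e-01, -2.88648233e-04],
       [ 3.16293672e-01,  9.48660248e-01, -1.43059180e-03],
       [-1.78657914e-04, -1.44844470e-03, -9.99998935e-01]]), 'force': array([ 0.52136536,  0.32756229, -0.27381821]), 'moment': array([-0.02735813, -0.04225566,  0.0466737 ]), 'finger_force': 0.0, 'opening': 0.08522600573276491}
```

View pics/side0.png

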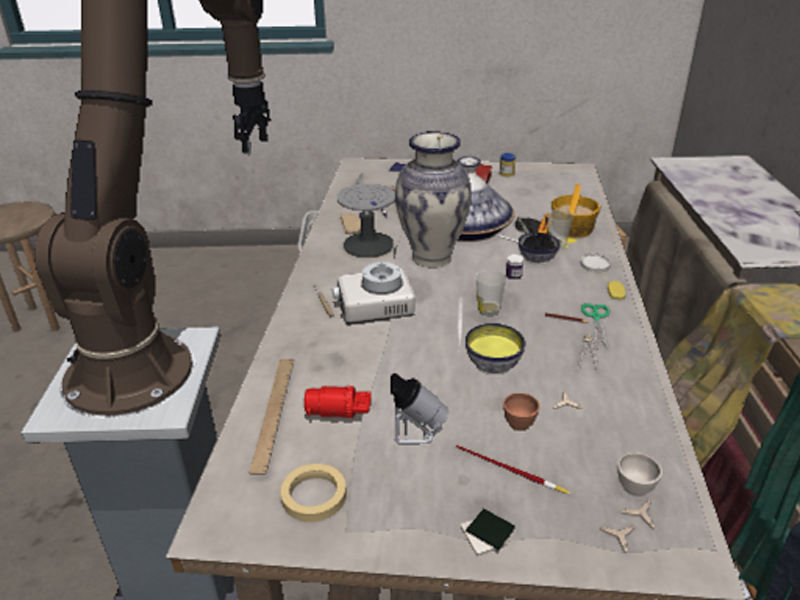

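View pics/top0.png

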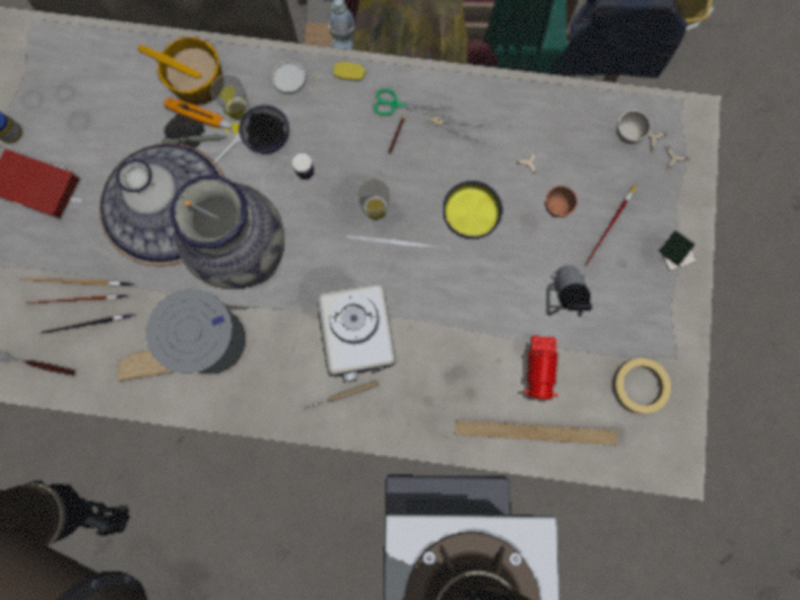

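The side picture shows two beaker shapes: the steel one with a black lid on the wire rest at (418,405), and a red one lying flat at (337,402). The steel one fits the description; the red one is the excluded look-alike. The mill is at (378,290) in the side view and (357,330) in the top view. I'll confirm with one mosaic of enlarged crops.

```bash
python3 - <<'E'
from plant import ctrl
import cv2,numpy as np
S=ctrl.camera("side")[:,:,::-1];T=ctrl.camera("top")[:,:,::-1]
def c(im,x,y,w=57,h=43): return cv2.resize(im[y:y+h,x:x+w],(w*7,h*7),interpolation=cv2.INTER_CUBIC)
# crops: (x0,y0)
m=np.vstack([np.hstack([c(S,240,236,57,52),c(T,338,160,57,52)]),np.hstack([c(S,212,165,57,32),c(T,200,180,57,32)])])
m=np.vstack([np.hstack([c(S,240,236,57,46),c(T,338,160,57,46)]),np.hstack([c(S,212,164,57,39),c(T,200,182,57,39)])])
print(m.shape)
cv2.imwrite("pics/m1.png",m)
E
```

```text
(595, 798, 3)
```

View pics/m1.png

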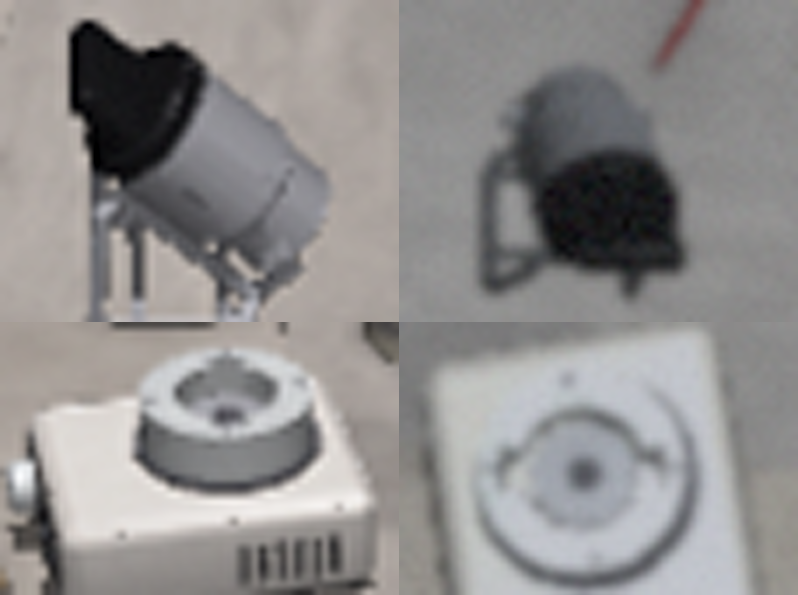

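The mosaic shows the steel beaker with its black lid on the rest, with the lid towards the robot. It also shows the mill collar, with dots at (570,380) and (597,558) and slots at (508,455) and (655,460) in the top view. Next I fit the poses.

```bash
cat >h.py <<'E'
from plant import ctrl
import numpy as np,cv2
from scipy.optimize import least_squares
from scipy.spatial.transform import Rotation as R
C={n:ctrl.get_calibration(n) for n in("side","top")}
def proj(n,P):
    c=C[n];q=(np.atleast_2d(P)-c["eye"])@c["rotation"]
    return np.c_[c["cx"]-c["fx"]*q[:,0]/q[:,2],c["cy"]+c["fy"]*q[:,1]/q[:,2]]
def ray(n,uv,z):
    c=C[n];u,v=uv
    d=c["rotation"]@np.array([(u-c["cx"])/c["fx"],-(v-c["cy"])/c["fy"],-1])
    return c["eye"]+d*(z-c["eye"][2])/d[2]
def rz(d): return R.from_euler('z',d,degrees=True).as_matrix()
t=np.linspace(0,2*np.pi,48,endpoint=False)
def ring(r,z): return np.c_[r*np.cos(t),r*np.sin(t),0*t+z]/1000
BODY=np.vstack([ring(22,0),ring(24,2),ring(24,28),ring(28,28),ring(28,78),ring(29,78),ring(29,90)])
LID=np.vstack([ring(29,78),ring(29,90)])
WING=np.array([[x,y,z] for x in(-7,7) for y in(-25,25) for z in(90,120)])/1000
LUG=np.array([[x,y,z] for x in(-6,6) for y in(-32,32) for z in(8,14)])/1000
def restpose(p):  # p: rest x,y,yaw deg -> beaker R, underside
    Q=rz(p[2]);s=2**-.5
    z=np.array([-s,0,s]);y=np.array([0,1,0]);B=np.c_[np.cross(y,z),y,z]
    return Q@B,np.array([p[0],p[1],0])+Q@np.array([.044,0,.03])
def grid(x0,y0,u,v,X,Y): return ((u-X+.5)/7-.5+x0,(v-Y+.5)/7-.5+y0)
E
cat >fit.py <<'E'
from h import *
sb=lambda u,v:grid(240,236,u,v,0,0); tb=lambda u,v:grid(338,160,u,v,399,0)
sm=lambda u,v:grid(212,164,u,v,0,322); tm=lambda u,v:grid(200,182,u,v,399,322)
def res(p):
    B,o=restpose(p);f=lambda n,P:proj(n,P@B.T+o)
    a=f("side",np.vstack([BODY,WING]));b=f("top",BODY);w=f("top",WING);l=f("top",LID);sl=f("side",BODY)
    return [a[:,0].min()-sb(70,0)[0],a[:,1].min()-sb(0,20)[1],a[:,0].max()-sb(330,0)[0],
      b[:,1].min()-tb(0,67)[1],b[:,0].min()-tb(523,0)[0],w[:,0].max()-tb(685,0)[0],w[:,1].max()-tb(0,268)[1],l[:,0].min()-tb(538,0)[0]]
g=ray("top",tb(590,170),.06)
r=least_squares(res,[g[0],g[1],5],x_scale=[.01,.01,5]);print("rest",r.x,r.fun.round(2))
def rm(p):
    Q=rz(p[2]);o=np.array([p[0],p[1],.09]);c=lambda a,r:o+Q@rz(a)@[r,0,0]
    P=[c(0,p[3]),c(180,p[3])];S=[c(80,.03),c(260,.03)]
    return np.r_[(proj("top",P)-[tm(570,380),tm(597,558)]).ravel(),(proj("top",S)-[tm(508,455),tm(655,460)]).ravel(),
      .5*(proj("side",o)-sm(227,391)).ravel()]
g=ray("top",tm(584,469),.09)
m=least_squares(rm,[g[0],g[1],8,.035],x_scale=[.01,.01,5,.01]);print("mill",m.x,m.fun.round(2))
k=1/1.5625
for n,u,v,z in[("bowl",472,210,.06),("cup",561,200,.05),("glass",374,195,.09),("vase",210,208,.31),("wheel",188,330,.146)]: print(n,ray("top",(u*k,v*k),z).round(3))
# overlay
S=ctrl.camera("side")[:,:,::-1];T=ctrl.camera("top")[:,:,::-1]
B,o=restpose(r.x)
def crop(im,n,x,y,w,h):
    k=7;I=cv2.resize(im[y:y+h,x:x+w],(w*k,h*k),interpolation=cv2.INTER_CUBIC)
    def d(P,c):
        for a in proj(n,P): cv2.circle(I,tuple(int(round(q)) for q in (a-[x,y]+.5)*k-.5),1,c,-1)
    d(BODY@B.T+o,(0,255,0));d(WING@B.T+o,(0,0,255));d(LUG@B.T+o,(255,0,255))
    q=np.array([[ -26.5,yy,a] for yy in(-18,18) for a in range(0,107,8)])/1000
    d(q@B.T+o,(0,255,255))
    Q=rz(m.x[2]);M=np.array([m.x[0],m.x[1],.09])
    d(np.vstack([ring(43,0),ring(26,0),[[.035,0,0],[-.035,0,0]],[rz(80)@[s*.03,0,0] for s in(-1,1)],[rz(80)@[s*.0345,0,0] for s in(-1,1)]])@Q.T+M,(0,0,255))
    return I
I=np.vstack([np.hstack([crop(S,"side",240,236,57,46),crop(T,"top",338,160,57,46)]),np.hstack([crop(S,"side",212,164,57,39),crop(T,"top",200,182,57,39)])])
cv2.imwrite("pics/ov.png",I)
w=o+B@[0,0,.112];print("B",B.round(3),"wing112",w.round(4),"tcp",(w+.155*B[:,2]).round(4))
E
python3 fit.py
```

```text
rest [ 0.56897385 -0.18761175 -0.88701771] [-0.68 -1.    0.98 -1.06 -0.71  1.28  1.25 -0.05]
mill [0.51260039 0.22408882 9.64589523 0.03766156] [-0.03 -0.78 -0.27 -0.73  0.23  0.97  0.02  0.66  0.28  0.25]
bowl [ 0.729 -0.001  0.06 ]
cup [ 0.756 -0.178  0.05 ]
glass [0.747 0.19  0.09 ]
vase [0.642 0.432 0.31 ]
wheel [0.473 0.507 0.146]
B [[ 0.707  0.015 -0.707]
 [-0.011  1.     0.011]
 [ 0.707  0.     0.707]] wing112 [ 0.5338 -0.1871  0.1092] tcp [ 0.4242 -0.1854  0.2188]
```

View pics/ov.png

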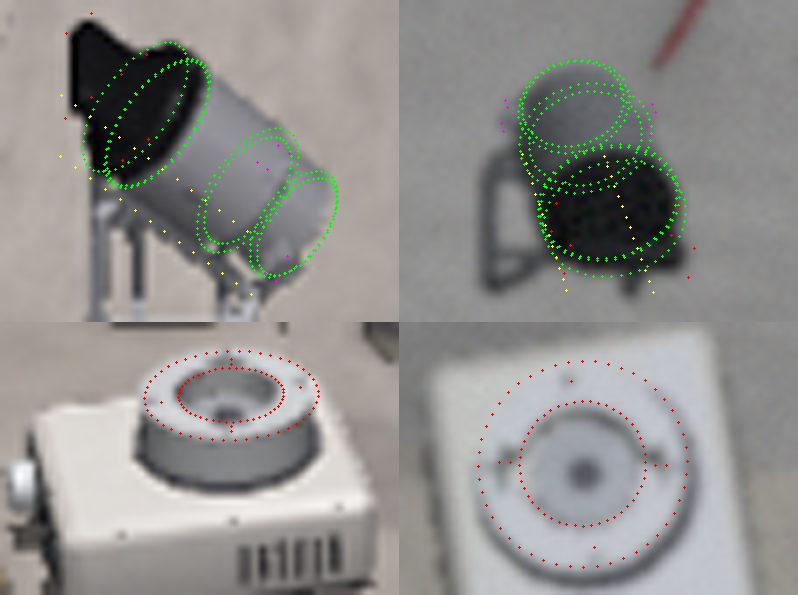

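The overlay agrees with the images to about 1 px: beaker axis at y≈-0.187 with yaw ≈-1°, mill at (0.513, 0.224) with yaw ≈9.6°. The fingers are clear of the rods at wing height, so I go to a pre-grasp above the wing.

```bash
python3 -m jog '[[0,0,-6.03,0.015,-0.025,0,40],[0,0,-6.03,0.015,-0.025,0,40],[0,0,-6.03,0.015,-0.025,0,40],[0,0,-6.03,0.015,-0.025,0,40],[0,0,-6.03,0.015,-0.025,0,40],[0,0,-6.03,0.015,-0.025,0,40],[0,0,-6.03,0.015,-0.025,0,40],[0,0,-6.03,0.015,-0.025,0,40],[0,0,-6.03,0.015,-0.025,0,40],[0,0,-6.03,0.015,-0.025,0,40],[0,0,-6.03,0.015,-0.025,0,40],[0,0,-6.03,0.015,-0.025,0,40],[0,0,0,0,0,0,40],[0,0,0,0,0,0,40]]'
```

```text
time_s: 1.47
ee_pos: [0.3785, 0.2915, 0.405]
tool_rot: [[0.017, 1.0, 0.0], [1.0, -0.017, 0.0], [0.0, 0.0, -1.0]]
force: [-0.2, 1.5, -0.1]
opening: 0.0344
finger_force: 0.0
```

```bash
python3 -m jog '[[0,-2.5,0,0,-0.0265,-0.005,40],[0,-2.5,0,0,-0.0265,-0.005,40],[0,-2.5,0,0,-0.0265,-0.005,40],[0,-2.5,0,0,-0.0265,-0.005,40],[0,-2.5,0,0,-0.0265,-0.005,40],[0,-2.5,0,0,-0.0265,-0.005,40],[0,-2.5,0,0,-0.0265,-0.005,40],[0,-2.5,0,0,-0.0265,-0.005,40],[0,-2.5,0,0,-0.0265,-0.005,40],[0,-2.5,0,0,-0.0265,-0.005,40],[0,-2.5,0,0,-0.0265,-0.005,40],[0,-2.5,0,0,-0.0265,-0.005,40],[0,-2.5,0,0,-0.0265,-0.005,40],[0,-2.5,0,0,-0.0265,-0.005,40],[0,-2.5,0,0,-0.0265,-0.005,40],[0,-2.5,0,0,-0.0265,-0.005,40],[0,-2.5,0,0,-0.0265,-0.005,40],[0,-2.5,0,0,-0.0265,-0.005,40],[0,0,0,0,0,-0.01,40],[0,0,0,0,0,-0.01,40]]'
python3 -m jog '[[0,0,0,0,0,-0.012,40],[0,0,0,0,0,-0.012,40],[0,0,0,0,0,-0.01,40],[0,0,0,0,0,0,40],[0,0,0,0,0,0,40]]'
python3 - <<'E'
from h import *
s=ctrl.read_state();print(s["joint_positions"].round(2))
S=ctrl.camera("side")[:,:,::-1];T=ctrl.camera("top")[:,:,::-1]
def c(im,x,y,w,h,k): return cv2.resize(im[y:y+h,x:x+w],(w*k,h*k),interpolation=cv2.INTER_CUBIC)
cv2.imwrite("pics/pg.png",np.hstack([c(S,210,200,80,100,5),c(T,335,150,80,100,5)]))
E
```

```text
time_s: 3.13
ee_pos: [0.3749, -0.0972, 0.3274]
tool_rot: [[0.005, 0.795, 0.606], [1.0, 0.009, -0.02], [-0.021, 0.606, -0.795]]
force: [-0.8, 0.3, 1.3]
opening: 0.0341
finger_force: 0.0
time_s: 3.55
ee_pos: [0.3668, -0.0996, 0.3158]
tool_rot: [[0.02, 0.8, 0.599], [1.0, -0.011, -0.019], [-0.008, 0.599, -0.8]]
force: [0.2, 0.6, 0.5]
opening: 0.0342
finger_force: 0.0
[-1.38 -0.44  1.32  2.57  1.6   0.4  -1.42]
```

View pics/pg.png

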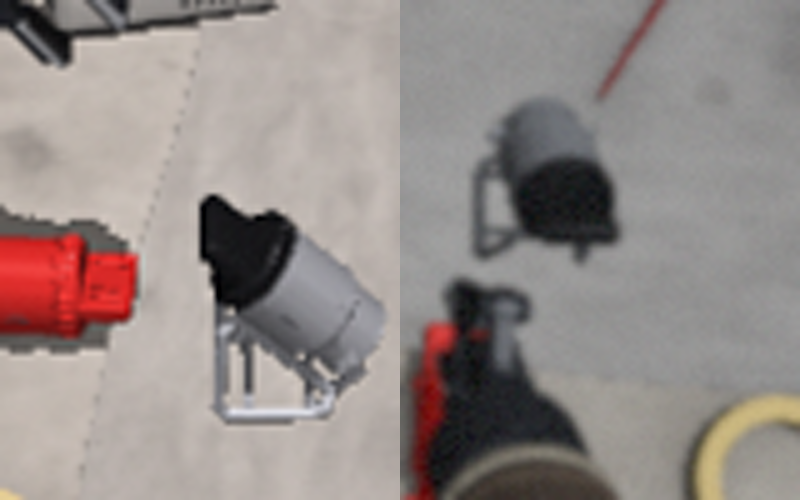

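The arm has stopped at joint limits: q2=-0.44, q3=1.32 and q4=2.57 are all at their ends. The views show the beaker undisturbed and the gripper hovering short of it. I'll identify the arm's kinematics from the two recorded poses so I can pick a reachable route.

```bash
cat >kin.py <<'E'
from h import *
import itertools
RZ=lambda a:R.from_euler('z',a).as_matrix();RY=lambda a:R.from_euler('y',a).as_matrix()
def fkR(q,s,f,p,al=(1,1,1)):
    A=[RZ(s[0]*q[0]+f)@RY(al[0]*q[1])];A.append(A[0]@RZ(s[1]*q[2])@RY(al[1]*q[3]));A.append(A[1]@RZ(s[2]*q[4])@RY(al[2]*q[5]));A.append(A[2]@RZ(s[3]*q[6]+p));return A
E
cat >id.py <<'E'
from kin import *
st=ctrl.read_state()
q0=np.array([-1.3515921,.43516276,.02497438,1.57402011,-.01154917,1.13401272,-.0750672]);p0=np.array([.19764439,.59270073,.403993])
R0=np.array([[-.9487,.3163,0],[.3163,.9487,-.0014],[0,-.0014,-1]])
D=[(q0,p0,R0),(st["joint_positions"],st["ee_pos"],st["tool_rot"])]
out=[]
for s in itertools.product((1,-1),repeat=4):
  for al in itertools.product((1,-1),repeat=3):
   for f0 in(0,1.5,3,4.5):
    for p0_ in(0,1.6,3.1,4.7):
      r=least_squares(lambda x:np.concatenate([(fkR(q,s,x[0],x[1],al)[3]-M).ravel() for q,_,M in D]),[f0,p0_])
      out.append((r.cost,s,al,r.x.round(3)))
out.sort(key=lambda a:a[0])
for o in out[:6]: print(o)
for o in out[:3]:
  s,al,x=o[1:];A=[];b=[]
  for q,p,_ in D:
    F=fkR(q,s,*x,al);A.append(np.c_[[0,0,1],F[0][:,2],F[1][:,2],F[2][:,2],F[0][:,0]]);b.append(p)
  print(np.linalg.lstsq(np.vstack(A),np.hstack(b),rcond=None)[:2])
E
python3 id.py
```

```text
(np.float64(6.081501099186231e-08), (-1, -1, -1, -1), (1, 1, 1), array([6.283, 1.571]))
(np.float64(6.081501099186326e-08), (-1, -1, -1, -1), (-1, -1, -1), array([-3.142, -1.571]))
(np.float64(6.081501099186423e-08), (-1, -1, -1, -1), (1, 1, 1), array([6.283, 1.571]))
(np.float64(6.081501099186571e-08), (-1, -1, -1, -1), (-1, -1, -1), array([3.142, 4.712]))
(np.float64(6.081501099186751e-08), (-1, -1, -1, -1), (-1, -1, -1), array([3.142, 4.712]))
(np.float64(6.081501099186772e-08), (-1, -1, -1, -1), (1, 1, 1), array([0.   , 1.571]))
(array([ 0.31321701,  0.5744802 ,  0.44057182,  0.2505711 , -0.02041191]), array([0.00280291]))
(array([0.31331064, 0.57437598, 0.4406088 , 0.25054706, 0.02038645]), array([0.00278821]))
(array([ 0.31321701,  0.5744802 ,  0.44057182,  0.2505711 , -0.02041191]), array([0.00280291]))
```

```bash
cat >>kin.py <<'E'
S_=(-1,-1,-1,-1)
LO=np.array([-2.62,-.44,-1.27,.08,-1.32,.12,-2.74]);HI=np.array([2.62,2.09,1.32,2.57,4.46,2,2.74])
VM=np.array([2.22,2.22,3.01,3.01,3.14,3.14,3.14])
import json,os
def basis(q):
    F=fkR(q,S_,0,np.pi/2)
    return F,np.c_[[0,0,1],F[0][:,2],F[1][:,2],F[2][:,2],F[0][:,0],F[1][:,0],F[2][:,0],F[0][:,1],F[1][:,1],F[2][:,1]]
def data():
    return [json.loads(l) for l in open("log.jsonl")] if os.path.exists("log.jsonl") else []
def log():
    s=ctrl.read_state();open("log.jsonl","a").write(json.dumps([s["joint_positions"].tolist(),s["ee_pos"].tolist(),s["tool_rot"].tolist()])+"\n")
def geom():
    D=data();A=np.vstack([basis(q)[1] for q,_,_ in D]);b=np.hstack([p for _,p,_ in D])
    prior=np.array([.36,.5,.44,.23,0,0,0,.03,.03,0]);w=1e-3
    g=np.linalg.lstsq(np.vstack([A,w*np.eye(10)]),np.r_[b,w*prior],rcond=None)[0];return g,(A@g-b).reshape(-1,3)
def fk(q,g): F,B=basis(q);return B@g,F[3]
def step(q,p,M,g,n=20,lam=1e-3):
    for _ in range(n):
        x,T=fk(q,g);e=np.r_[p-x,R.from_matrix(M@T.T).as_rotvec()]
        J=np.zeros((6,7))
        for i in range(7):
            d=np.zeros(7);d[i]=1e-5;x2,T2=fk(q+d,g);J[:,i]=np.r_[x2-x,R.from_matrix(T2@T.T).as_rotvec()]/1e-5
        q=np.clip(q+J.T@np.linalg.solve(J@J.T+lam**2*np.eye(6),e),LO,HI)
    return q,e
def sim(q,rows,g):
    p,M=fk(q,g)
    for r in rows:
        M=R.from_rotvec(np.radians(r[:3])).as_matrix()@M;p=p+np.array(r[3:6]);q,e=step(q,p,M,g)
    return q,e
E
python3 - <<'E'
from kin import *
q0=[-1.3515921,.43516276,.02497438,1.57402011,-.01154917,1.13401272,-.0750672]
open("log.jsonl","w").write(json.dumps([q0,[.19764439,.59270073,.403993],[[-.9487,.3163,0],[.3163,.9487,-.0014],[0,-.0014,-1]]])+"\n");log()
g,r=geom();print(g.round(3),abs(r).max())
q=np.array(q0)
for k in range(12):
    q,e=sim(q,[[0,0,-6.03,.015,-.025,0]],g)
print(q.round(2),e.round(3))
for k in range(18):
    q,e=sim(q,[[0,-2.5,0,0,-.0265,-.005]],g)
    if k%4==0: print(k,q.round(2),abs(e).max().round(3))
E
```

```text
[ 0.348  0.526  0.451  0.224 -0.002  0.007  0.002  0.011 -0.044 -0.02 ] 4.7883232490164573e-08
[-1.12  0.21  0.41  1.91 -0.1   1.03 -0.69] [ 0.  0.  0.  0. -0. -0.]
0 [-1.12  0.18  0.43  1.97 -0.06  0.98 -0.69] 0.0
4 [-1.1   0.03  0.51  2.19  0.15  0.75 -0.71] 0.0
8 [-1.01 -0.08  0.6   2.37  0.41  0.5  -0.74] 0.0
12 [-0.89 -0.09  0.83  2.49  0.57  0.17 -0.59] 0.0
16 [-1.19 -0.11  1.32  2.57  0.67  0.12 -0.35] 0.261
```

The kinematics are identified: all four roll joints are sign-flipped, and the redundancy resolves roughly to minimum norm. A 45° forward-tilted wing grasp sits too close to the base. I'll grip the body by its sides from above instead, with the tool tilted 10° back, and simulate the route first.

```bash
cat >plan.py <<'E'
from kin import *
g,_=geom()
s=ctrl.read_state();q=s["joint_positions"]
def seg(q,n,r,name):
    bad=0
    for k in range(n):
        qo=q;q,e=sim(q,[np.array(r)/n],g);bad=max(bad,abs(e).max());v=abs(q-qo).max()*12
    x,T=fk(q,g);print(name,q.round(2),x.round(3),"err",bad.round(3),"v",v.round(2));return q
cur=s["ee_pos"]
a=seg(q,16,[0,37,0,.20,.05,.09],"A untilt+out")
a=seg(a,18,[0,0,-90,.02,-.14,0],"A yaw")
a=seg(a,6,[0,10,0,.01,0,0],"A tilt")
x,_=fk(a,g);t=np.array([.579+.026,-.187,.064+.151]);d=t-x
a=seg(a,10,[0,0,0,d[0],d[1],.06+d[2]],"A above");a=seg(a,4,[0,0,0,0,0,-.06],"A grasp")
b=seg(a,8,[0,0,0,-.03,0,.12],"lift");b=seg(b,14,[0,45,0,.06,.16,0],"tilt");
x,_=fk(b,g);b=seg(b,8,[0,0,0,.54+.127-x[0],-.03-x[1],.048+.089-x[2]],"stand")
c=seg(b,6,[0,0,0,.07,0,.05],"back");c=seg(c,6,[0,0,0,.0,0,.1],"up");c=seg(c,16,[0,-55,0,-.20,0,.1],"untilt");c=seg(c,18,[0,0,90,0,0,0],"yaw")
x,_=fk(c,g);c=seg(c,10,[0,0,0,.54-x[0],-.03-x[1],.265-x[2]],"wing")
c=seg(c,8,[0,0,0,0,0,.12],"lift");c=seg(c,14,[0,0,0,-.028,.254,.0],"over");c=seg(c,8,[0,0,0,0,0,-.07],"in");c=seg(c,16,[0,0,-80,0,0,0],"turn")
E
python3 plan.py
```

```text
A untilt+out [-2.39 -0.44  1.32  1.74  0.74  1.35 -0.61] [0.482 0.223 0.571] err 0.043 v 0.79
A yaw [-2.51 -0.44  1.32  1.62  0.79  1.96 -1.99] [0.435 0.161 0.635] err 0.012 v 0.89
A tilt [-2.62 -0.44  1.32  1.53  0.7   2.   -1.93] [0.413 0.209 0.661] err 0.022 v 0.2
A above [-2.17 -0.44  1.32  2.16  1.3   1.16 -1.71] [0.495 0.091 0.46 ] err 0.094 v 1.22
A grasp [-2.34 -0.44  1.32  2.25  1.44  1.17 -1.87] [0.464 0.162 0.446] err 0.039 v 0.55
lift [-2.01 -0.44  0.88  2.11  1.22  1.32 -1.61] [0.434 0.162 0.566] err 0.0 v 0.54
tilt [-2.62 -0.44  1.32  1.44  0.76  1.8  -1.39] [0.456 0.247 0.69 ] err 0.04 v 0.6
stand [-2.62 -0.44  1.32  2.38  1.7   0.94 -1.83] [0.361 0.319 0.416] err 0.168 v 2.95
back [-2.51 -0.44  1.32  2.23  1.61  0.83 -1.57] [0.426 0.325 0.47 ] err 0.006 v 0.52
up [-2.29 -0.44  1.04  2.07  1.34  0.9  -1.27] [0.426 0.325 0.57 ] err 0.0 v 0.55
untilt [-2.11 -0.3   0.41  2.41  2.01  1.56 -1.64] [0.226 0.325 0.67 ] err 0.0 v 0.55
yaw [-2.51 -0.44  1.29  2.19  4.46  0.55 -2.74] [0.177 0.455 0.579] err 0.178 v 0.68
wing [-2.19 -0.44  1.32  2.43  4.46  1.6  -2.74] [0.122 0.253 0.643] err 0.067 v 1.11
lift [-1.79 -0.44  0.83  2.26  4.39  1.42 -2.74] [0.112 0.282 0.745] err 0.032 v 0.49
over [-1.94  0.22  0.93  1.96  3.93  1.66 -2.73] [0.084 0.536 0.745] err 0.0 v 0.46
in [-1.87  0.35  0.89  2.04  3.88  1.83 -2.66] [0.084 0.536 0.675] err 0.0 v 0.26
turn [-2.47  0.22  0.84  2.2   2.4   1.43 -1.28] [0.084 0.536 0.675] err 0.0 v 1.22
```

```bash
python3 - <<'E'
src=open('plan.py').read().split('a=seg(q,16')[0]
exec(src)
a=seg(q,4,[0,0,0,0,.02,.06],"up")
a=seg(a,18,[0,37,0,.01,.35,.03],"rev2")
a=seg(a,12,[0,0,72.4,-.18,.30,0],"rev1")
a0=a
for lab,st in(("rev",a0),("start",np.array(data()[0][0]))):
  a=st
  x,_=fk(a,g);p=x
  a=seg(a,12,[0,0,0,.24-x[0],.70-x[1],.60-x[2]],lab+" ext")
  # sweep on arc r .74 from az 71 to -18 with tool yawing along
  for i in range(6):
    x,T=fk(a,g);az=np.arctan2(x[1],x[0]);na=az-np.radians(15);r=np.hypot(x[0],x[1])
    a=seg(a,6,[0,0,-15,r*np.cos(na)-x[0],r*np.sin(na)-x[1],0],"sweep")
E
```

```text
up [-1.09 -0.44  0.91  2.5   1.11  0.48 -1.04] [ 0.367 -0.08   0.376] err 0.0 v 0.99
rev2 [-1.48  0.29  0.87  1.93 -0.24  1.06 -0.51] [0.377 0.27  0.406] err 0.0 v 0.56
rev1 [-1.65  0.45  0.45  1.61 -0.19  1.13  0.09] [0.197 0.57  0.406] err 0.0 v 0.74
rev ext [-1.51  0.64  0.42  0.86 -0.23  1.68  0.07] [0.24 0.7  0.6 ] err 0.0 v 1.0
sweep [-1.27  0.65  0.48  0.86 -0.27  1.68  0.09] [0.413 0.614 0.6  ] err 0.0 v 0.53
sweep [-1.03  0.66  0.54  0.86 -0.3   1.69  0.11] [0.558 0.486 0.6  ] err 0.0 v 0.54
sweep [-0.79  0.67  0.6   0.86 -0.34  1.69  0.12] [0.665 0.325 0.6  ] err 0.0 v 0.55
sweep [-0.54  0.69  0.65  0.85 -0.38  1.7   0.14] [0.726 0.142 0.6  ] err 0.0 v 0.56
sweep [-0.3   0.7   0.7   0.85 -0.41  1.7   0.16] [ 0.738 -0.051  0.6  ] err 0.0 v 0.56
sweep [-0.05  0.71  0.74  0.85 -0.44  1.71  0.17] [ 0.7  -0.24  0.6 ] err 0.0 v 0.57
start ext [-1.32  0.59  0.01  0.88 -0.01  1.67 -0.06] [0.24 0.7  0.6 ] err 0.0 v 0.92
sweep [-1.09  0.6   0.09  0.88 -0.05  1.67 -0.04] [0.413 0.614 0.6  ] err 0.0 v 0.46
sweep [-0.86  0.6   0.16  0.88 -0.09  1.67 -0.01] [0.558 0.486 0.6  ] err 0.0 v 0.48
sweep [-0.64  0.61  0.24  0.87 -0.13  1.67  0.01] [0.665 0.325 0.6  ] err 0.0 v 0.49
sweep [-0.4   0.62  0.31  0.87 -0.18  1.67  0.03] [0.726 0.142 0.6  ] err 0.0 v 0.5
sweep [-0.17  0.63  0.37  0.87 -0.22  1.68  0.05] [ 0.738 -0.051  0.6  ] err 0.0 v 0.51
sweep [ 0.06  0.64  0.44  0.86 -0.26  1.68  0.07] [ 0.7  -0.24  0.6 ] err 0.0 v 0.52
```

```bash
python3 - <<'E'
src=open('plan.py').read().split('a=seg(q,16')[0]
exec(src)
def tail(a,lab):
  x,T=fk(a,g)
  yaw=np.degrees(np.arctan2(T[1,1],T[0,1]));
  a=seg(a,18,[0,0,-90-yaw,0,0,0],lab+"yaw-90");a=seg(a,4,[0,10,0,0,0,0],"tilt10")
  x,_=fk(a,g);t=np.array([.579+.026,-.187,.064+.151]);d=t-x
  a=seg(a,12,[0,0,0,d[0],d[1],.08+d[2]],"above");a=seg(a,4,[0,0,0,0,0,-.08],"grasp")
  b=seg(a,8,[0,0,0,-.03,0,.12],"lift");b=seg(b,14,[0,45,0,.06,.16,0],"tilt");
  x,_=fk(b,g);b=seg(b,8,[0,0,0,.54+.127-x[0],-.03-x[1],.048+.089-x[2]],"stand")
  c=seg(b,6,[0,0,0,.07,0,.05],"back");c=seg(c,6,[0,0,0,.0,0,.1],"up");c=seg(c,16,[0,-55,0,-.20,0,.1],"untilt");c=seg(c,18,[0,0,90,0,0,0],"yaw")
  x,_=fk(c,g);c=seg(c,10,[0,0,0,.54-x[0],-.03-x[1],.265-x[2]],"wing")
  c=seg(c,8,[0,0,0,0,0,.12],"lift");c=seg(c,14,[0,0,0,-.028,.254,.0],"over");c=seg(c,8,[0,0,0,0,0,-.07],"in");c=seg(c,16,[0,0,-80,0,0,0],"turn")
# option 1: straight from here
a=seg(q,4,[0,0,0,0,.02,.06],"up");a=seg(a,12,[0,0,0,0.05,0.05,.2],"up2");a=seg(a,10,[0,37,0,.02,0,.0],"untilt");a=seg(a,12,[0,0,0,.18,-.0,0.0],"out")
tail(a,"1 ")
# option 2 via left
a=seg(q,4,[0,0,0,0,.02,.06],"up")
a=seg(a,14,[0,37,0,.08,.33,.13],"rev2")
a=seg(a,10,[0,0,0,.1,0,.07],"out")
a=seg(a,16,[0,0,0,.05,-.35,0],"sweep")
tail(a,"2 ")
E
```

```text
up [-1.09 -0.44  0.91  2.5   1.11  0.48 -1.04] [ 0.367 -0.08   0.376] err 0.0 v 0.99
up2 [-0.98 -0.43  0.56  2.08  0.63  0.92 -0.67] [ 0.418 -0.028  0.572] err 0.003 v 0.46
untilt [-1.19  0.03  1.13  1.72  0.    1.43 -0.06] [ 0.438 -0.028  0.572] err 0.0 v 1.29
out [-0.63  0.53  0.97  1.29 -0.39  1.53  0.28] [ 0.618 -0.028  0.572] err 0.0 v 0.48
1 yaw-90 [-0.7   0.72  1.32  1.27 -0.7   1.67 -1.08] [ 0.618 -0.028  0.572] err 0.0 v 0.92
tilt10 [-0.62  0.77  1.27  1.17 -0.65  1.85 -1.09] [ 0.618 -0.028  0.572] err 0.0 v 0.52
above [-0.37  1.    1.09  1.49 -0.77  1.38 -0.76] [ 0.605 -0.187  0.295] err 0.0 v 0.41
grasp [-0.35  1.08  1.03  1.53 -0.83  1.27 -0.73] [ 0.605 -0.187  0.215] err 0.0 v 0.32
lift [-0.41  0.93  1.14  1.54 -0.72  1.4  -0.74] [ 0.575 -0.187  0.335] err 0.0 v 0.22
tilt [-0.33  1.08  0.69  1.06 -0.34  2.   -1.22] [ 0.655 -0.041  0.312] err 0.05 v 1.15
stand [-0.31  1.29  0.62  1.03 -0.42  1.82 -1.27] [ 0.667 -0.03   0.137] err 0.0 v 0.34
back [-0.21  1.33  0.57  0.72 -0.39  2.   -1.35] [ 0.742 -0.032  0.182] err 0.034 v 0.71
up [-0.18  1.21  0.49  0.71 -0.29  2.   -1.3
[... 1672 characters left out ...]
rr 0.034 v 0.71
up [-0.19  1.21  0.5   0.71 -0.3   2.   -1.37] [ 0.759 -0.037  0.265] err 0.02 v 0.22
untilt [-0.65  0.41  0.74  1.89 -0.3   0.71 -1.35] [ 0.559 -0.037  0.365] err 0.0 v 0.88
yaw [-0.09  0.37  0.21  1.8  -0.4   0.96  0.33] [ 0.559 -0.037  0.365] err 0.0 v 0.96
wing [-0.06  0.47  0.16  1.92 -0.48  0.75  0.44] [ 0.54  -0.03   0.265] err 0.0 v 0.26
lift [-0.11  0.31  0.22  1.82 -0.38  0.98  0.3 ] [ 0.54  -0.03   0.385] err 0.0 v 0.36
over [-0.52  0.29  0.11  1.84 -0.29  0.85 -0.24] [0.512 0.224 0.385] err 0.0 v 0.47
in [-0.5   0.38  0.09  1.91 -0.34  0.71 -0.18] [0.512 0.224 0.315] err 0.0 v 0.22
turn [-1.11  0.49  0.69  1.93 -0.25  0.63 -1.71] [0.512 0.224 0.315] err 0.0 v 1.02
```

Raising first and then extending frees the arm in simulation. I'll use that route with a 5° back tilt.

```bash
python3 -m jog '[[0,0,0,0,0.005,0.015,100],[0,0,0,0,0.005,0.015,100],[0,0,0,0,0.005,0.015,100],[0,0,0,0,0.005,0.015,100],[0,0,0,0.004,0.004,0.017,100],[0,0,0,0.004,0.004,0.017,100],[0,0,0,0.004,0.004,0.017,100],[0,0,0,0.004,0.004,0.017,100],[0,0,0,0.004,0.004,0.017,100],[0,0,0,0.004,0.004,0.017,100],[0,0,0,0.004,0.004,0.017,100],[0,0,0,0.004,0.004,0.017,100],[0,0,0,0.004,0.004,0.017,100],[0,0,0,0.004,0.004,0.017,100],[0,0,0,0.004,0.004,0.017,100],[0,0,0,0.004,0.004,0.017,100]]'
python3 -m jog '[[0,3.7,0,0.002,0,0,100],[0,3.7,0,0.002,0,0,100],[0,3.7,0,0.002,0,0,100],[0,3.7,0,0.002,0,0,100],[0,3.7,0,0.002,0,0,100],[0,3.7,0,0.002,0,0,100],[0,3.7,0,0.002,0,0,100],[0,3.7,0,0.002,0,0,100],[0,3.7,0,0.002,0,0,100],[0,3.7,0,0.002,0,0,100],[0,0,0,0.018,0,0,100],[0,0,0,0.018,0,0,100],[0,0,0,0.018,0,0,100],[0,0,0,0.018,0,0,100],[0,0,0,0.018,0,0,100],[0,0,0,0.018,0,0,100],[0,0,0,0.018,0,0,100],[0,0,0,0.018,0,0,100],[0,0,0,0.018,0,0,100],[0,0,0,0.018,0,0,100]]'
python3 -c "
from kin import *
log();print(data()[-1][0])"
```

```text
time_s: 4.98
ee_pos: [0.4148, -0.032, 0.5804]
tool_rot: [[0.022, 0.8, 0.599], [1.0, -0.011, -0.021], [-0.01, 0.599, -0.8]]
force: [1.3, 0.0, 0.1]
opening: 0.0848
finger_force: 0.0
time_s: 6.65
ee_pos: [0.6162, -0.0324, 0.5787]
tool_rot: [[0.01, 1.0, -0.004], [1.0, -0.01, -0.021], [-0.021, -0.003, -1.0]]
force: [0.1, -0.8, -0.2]
opening: 0.0857
finger_force: 0.0
[-0.6996459599983123, 0.488785412561081, 1.1201286336853888, 1.3439531843446506, -0.4153186295257933, 1.5658240407135657, 0.35966315593441106]
```

```bash
python3 -m jog '[[1.2,0,-5.02,-0.001,-0.0086,-0.006,100],[0,0,-5.02,-0.001,-0.0086,-0.006,100],[0,0,-5.02,-0.001,-0.0086,-0.006,100],[0,0,-5.02,-0.001,-0.0086,-0.006,100],[0,0,-5.02,-0.001,-0.0086,-0.006,100],[0,0,-5.02,-0.001,-0.0086,-0.006,100],[0,0,-5.02,-0.001,-0.0086,-0.006,100],[0,0,-5.02,-0.001,-0.0086,-0.006,100],[0,0,-5.02,-0.001,-0.0086,-0.006,100],[0,0,-5.02,-0.001,-0.0086,-0.006,100],[0,0,-5.02,-0.001,-0.0086,-0.006,100],[0,0,-5.02,-0.001,-0.0086,-0.006,100],[0,0,-5.02,-0.001,-0.0086,-0.006,100],[0,0,-5.02,-0.001,-0.0086,-0.006,100],[0,0,-5.02,-0.001,-0.0086,-0.006,100],[0,0,-5.02,-0.001,-0.0086,-0.006,100],[0,0,-5.02,-0.001,-0.0086,-0.006,100],[0,0,-5.02,-0.001,-0.0086,-0.006,100]]'
python3 -m jog '[[0,2.5,0,0,0,0,100],[0,2.5,0,0,0,-0.01,100],[0,0,0,0,0,-0.02,100],[0,0,0,0,0,-0.02,100],[0,0,0,0,0,-0.02,100],[0,0,0,0,0,-0.02,100],[0,0,0,0,0,-0.02,100],[0,0,0,0,0,-0.02,100],[0,0,0,0,0,-0.02,100],[0,0,0,0,0,-0.02,100],[0,0,0,0,0,-0.01,100],[0,0,0,0,0,0,100],[0,0,0,0,0,0,100]]'
cat >look.py <<'E'
import sys
from h import *
def c(im,x,y,w,h,k): return cv2.resize(im[y:y+h,x:x+w],(w*k,h*k),interpolation=cv2.INTER_CUBIC)
def look(name,s,t,w=80,h=110,k=5):
    S=ctrl.camera("side")[:,:,::-1];T=ctrl.camera("top")[:,:,::-1]
    cv2.imwrite(f"pics/{name}.png",np.hstack([c(S,*s,w,h,k),c(T,*t,w,h,k)]))
a=[int(x) for x in sys.argv[2:]];look(sys.argv[1],a[:2],a[2:4],*(a[4:] or ()))
E
python3 look.py g1 225 185 330 130
python3 -c "
from kin import *
log();print(np.round(data()[-1][0],2))"
```

```text
time_s: 8.15
ee_pos: [0.5969, -0.1877, 0.4707]
tool_rot: [[1.0, -0.021, 0.0], [-0.021, -1.0, 0.004], [0.0, -0.004, -1.0]]
force: [0.2, -0.6, -0.0]
opening: 0.0851
finger_force: 0.0
time_s: 9.23
ee_pos: [0.5968, -0.1866, 0.2912]
tool_rot: [[0.996, -0.016, -0.088], [-0.016, -1.0, 0.005], [-0.088, -0.003, -0.996]]
force: [0.1, -0.5, 0.7]
opening: 0.0856
finger_force: 0.0
[-0.43  0.84  1.14  1.71 -0.76  1.21 -0.67]
```

View pics/g1.png

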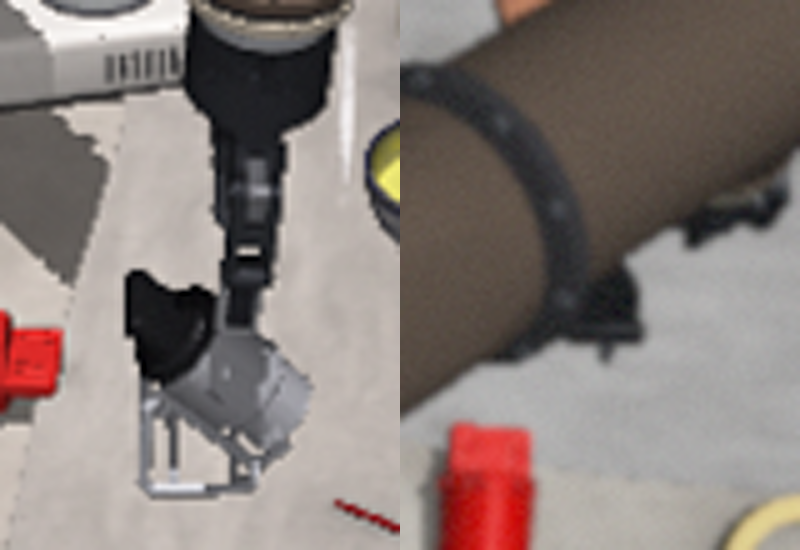

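The side view shows the fingers above the body's middle, at crop (240,320) over (250,370), with nothing in the way. The top view is blocked by the forearm. I descend and close.

```bash
python3 -m jog '[[0,0,0,-0.0005,0,-0.011,100],[0,0,0,-0.001,0,-0.011,100],[0,0,0,-0.0005,0,-0.011,100],[0,0,0,-0.001,0,-0.011,100],[0,0,0,-0.0005,0,-0.011,100],[0,0,0,-0.001,0,-0.011,100],[0,0,0,-0.0005,0,-0.011,100],[0,0,0,0,0,0,100]]'
python3 -m jog '[[0,0,0,0,0,0,40],[0,0,0,0,0,0,40],[0,0,0,0,0,0,40],[0,0,0,0,0,0,40],[0,0,0,0,0,0,40],[0,0,0,0,0,0,40],[0,0,0,0,0,0,40]]'
```

```text
time_s: 10.0
ee_pos: [0.591, -0.1859, 0.2119]
tool_rot: [[0.996, -0.017, -0.09], [-0.016, -1.0, 0.006], [-0.09, -0.004, -0.996]]
force: [-0.7, -0.4, -0.8]
opening: 0.0854
finger_force: 0.0
time_s: 10.58
ee_pos: [0.5919, -0.1878, 0.2159]
tool_rot: [[0.996, -0.017, -0.085], [-0.017, -1.0, 0.002], [-0.085, -0.001, -0.996]]
force: [-0.1, -5.9, 5.7]
opening: 0.0545
finger_force: 63.2
```

```bash
python3 -m jog '[[0,0,0,0,0,0.006,40],[0,0,0,0,0,0.01,40],[0,0,0,0,0,0.013,40],[0,0,0,0,0,0.015,40],[0,0,0,0,0,0.015,40],[0,0,0,0,0,0.015,40],[0,0,0,0,0,0.015,40],[0,0,0,0,0,0.015,40],[0,0,0,0,0,0.01,40],[0,0,0,0,0,0,40]]'
python3 - <<'E'
src=open('plan.py').read().split('a=seg(q,16')[0]
exec(src);log()
print(q.round(2),cur,s["force"])
for X in(.47,.50):
  b=seg(q,16,[0,45,0,X+.116-cur[0],.155,-.07],"tilt");x,_=fk(b,g);b=seg(b,10,[0,0,0,X+.116-x[0],-.03-x[1],.146-x[2]],"stand")
  c=seg(b,5,[0,0,0,.07,0,.058],"back");c=seg(c,5,[0,0,0,.0,0,.1],"up");c=seg(c,14,[0,-50,0,-.15,0,.1],"untilt")
E
python3 look.py l1 225 185 330 130
```

```text
time_s: 11.42
ee_pos: [0.592, -0.187, 0.3312]
tool_rot: [[0.996, -0.017, -0.084], [-0.016, -1.0, 0.004], [-0.084, -0.002, -0.996]]
force: [0.3, 0.1, -4.1]
opening: 0.0547
finger_force: 63.8
[-0.45  0.8   1.18  1.69 -0.72  1.27 -0.69] [ 0.5920402  -0.18699728  0.33122227] [ 0.29687015  0.09707295 -4.12630636]
tilt [-0.56  1.07  1.07  1.51 -0.46  1.86 -0.92] [ 0.586 -0.032  0.261] err 0.0 v 0.46
stand [-0.54  1.21  1.    1.54 -0.57  1.73 -0.93] [ 0.586 -0.03   0.146] err 0.0 v 0.17
back [-0.48  1.2   1.02  1.3  -0.55  1.92 -0.99] [ 0.656 -0.03   0.204] err 0.0 v 0.62
up [-0.46  1.06  0.98  1.25 -0.43  2.   -1.04] [ 0.659 -0.032  0.301] err 0.013 v 0.49
untilt [-0.95  0.49  1.32  1.93 -0.53  1.12 -1.01] [ 0.509 -0.032  0.401] err 0.0 v 0.79
tilt [-0.53  1.1   1.06  1.42 -0.47  1.92 -0.95] [ 0.616 -0.032  0.261] err 0.0 v 0.51
stand [-0.51  1.23  1.    1.44 -0.58  1.79 -0.96] [ 0.616 -0.03   0.146] err 0.0 v 0.17
back [-0.44  1.23  1.01  1.19 -0.57  1.98 -1.02] [ 0.686 -0.03   0.204] err 0.0 v 0.66
up [-0.39  1.06  0.86  1.13 -0.41  2.   -1.13] [ 0.693 -0.035  0.297] err 0.017 v 0.48
untilt [-0.82  0.46  1.11  1.86 -0.46  1.05 -1.12] [ 0.543 -0.035  0.397] err 0.0 v 0.82
```

View pics/l1.png

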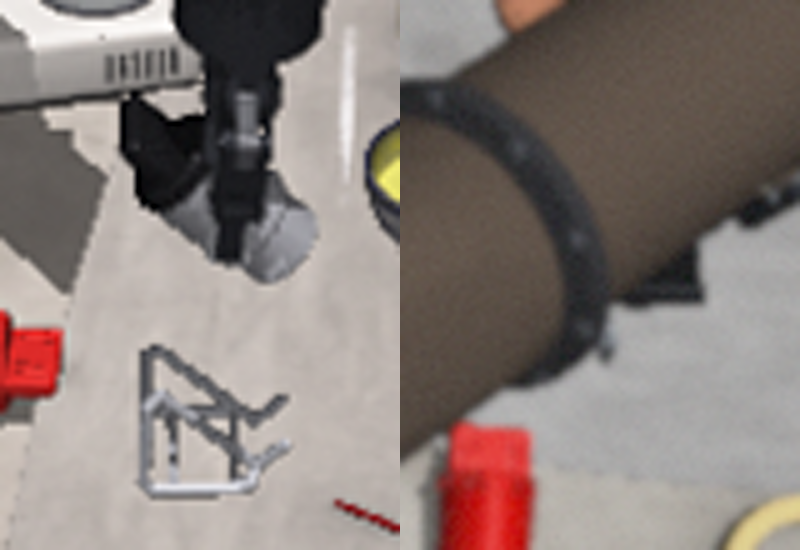

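The beaker is lifted clear of the rest and still at about 45° in the grip. Now I tip it upright while moving to the free spot at about (0.50, -0.02).

```bash
python3 -m jog '[[0,2.81,0,0.0015,0.0104,-0.0044,40],[0,2.81,0,0.0015,0.0104,-0.0044,40],[0,2.81,0,0.0015,0.0104,-0.0044,40],[0,2.81,0,0.0015,0.0104,-0.0044,40],[0,2.81,0,0.0015,0.0104,-0.0044,40],[0,2.81,0,0.0015,0.0104,-0.0044,40],[0,2.81,0,0.0015,0.0104,-0.0044,40],[0,2.81,0,0.0015,0.0104,-0.0044,40],[0,2.81,0,0.0015,0.0104,-0.0044,40],[0,2.81,0,0.0015,0.0104,-0.0044,40],[0,2.81,0,0.0015,0.0104,-0.0044,40],[0,2.81,0,0.0015,0.0104,-0.0044,40],[0,2.81,0,0.0015,0.0104,-0.0044,40],[0,2.81,0,0.0015,0.0104,-0.0044,40],[0,2.81,0,0.0015,0.0104,-0.0044,40],[0,2.81,0,0.0015,0.0104,-0.0044,40],[0,0,0,0,0,-0.015,40],[0,0,0,0,0,-0.015,40],[0,0,0,0,0,-0.015,40],[0,0,0,0,0,-0.015,40]]'
python3 -m jog '[[0,0,0,0,0,-0.012,40],[0,0,0,0,0,-0.012,40],[0,0,0,0,0,0,40],[0,0,0,0,0,0,40]]'
python3 look.py u1 205 120 280 130 80 110 5
```

```text
time_s: 13.18
ee_pos: [0.6153, -0.0208, 0.1961]
tool_rot: [[0.644, -0.015, -0.765], [-0.017, -1.0, 0.005], [-0.765, 0.01, -0.644]]
force: [0.9, -0.4, -2.3]
opening: 0.0547
finger_force: 63.7
time_s: 13.52
ee_pos: [0.6155, -0.0203, 0.1736]
tool_rot: [[0.642, -0.014, -0.766], [-0.017, -1.0, 0.005], [-0.766, 0.01, -0.643]]
force: [-0.3, 0.5, -1.9]
opening: 0.0547
finger_force: 63.7
```

View pics/u1.png

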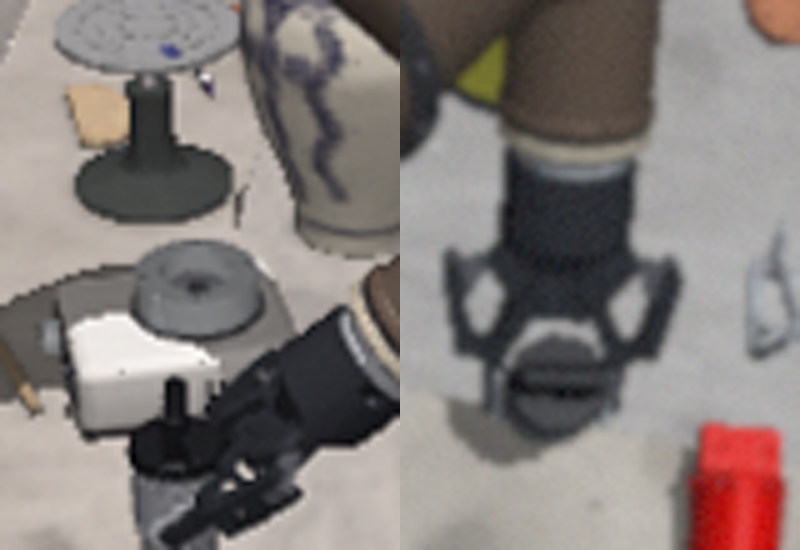

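The side view shows the beaker upright with the wing at crop (175,400). The top view shows the lid seen square from above at crop (558,388), clear of the red look-alike. I lower it to contact.

```bash
python3 -m jog '[[0,0,0,0,0,-0.007,40],[0,0,0,0,0,-0.007,40],[0,0,0,0,0,-0.006,40],[0,0,0,0,0,0,40]]'
for i in 1 2; do python3 -m jog '[[0,0,0,0,0,-0.002,40],[0,0,0,0,0,0,40]]' | egrep 'ee_pos|force'; done
```

```text
time_s: 13.95
ee_pos: [0.6154, -0.0197, 0.1526]
tool_rot: [[0.642, -0.014, -0.766], [-0.016, -1.0, 0.005], [-0.766, 0.009, -0.642]]
force: [0.6, 0.7, -2.4]
opening: 0.0543
finger_force: 63.7
ee_pos: [0.6156, -0.02, 0.1518]
force: [0.0, 0.5, -3.3]
finger_force: 63.7
ee_pos: [0.6157, -0.0201, 0.15]
force: [-0.1, -0.3, -2.6]
finger_force: 63.7
```

```bash
for i in 1 2 3 4; do python3 -m jog '[[0,0,0,0,0,-0.0015,40],[0,0,0,0,0,0,40]]' | egrep 'ee_pos|force: \['; done
```

```text
ee_pos: [0.6157, -0.02, 0.1485]
force: [-0.6, 0.3, -3.2]
ee_pos: [0.6157, -0.02, 0.1469]
force: [-0.3, -0.9, -2.8]
ee_pos: [0.6157, -0.0201, 0.1457]
force: [0.1, 0.1, -2.0]
ee_pos: [0.6157, -0.0202, 0.1455]
force: [0.5, 2.0, 9.3]
```

```bash
python3 -m jog '[[0,0,0,0,0,0.0005,100],[0,0,0,0,0,0,100],[0,0,0,0,0,0,100],[0,0,0,0,0,0,100],[0,0,0,0,0,0,100],[0,0,0,0,0,0,100],[0,0,0,0.003,0,0.0025,100],[0,0,0,0.006,0,0.005,100],[0,0,0,0.01,0,0.0085,100],[0,0,0,0.013,0,0.011,100],[0,0,0,0.013,0,0.011,100],[0,0,0,0.013,0,0.011,100],[0,0,0,0.013,0,0.011,100],[0,0,0,0,0,0,100]]'
python3 - <<'E'
src=open('plan.py').read().split('a=seg(q,16')[0]
exec(src);log()
print(q.round(2),cur,geom()[1][-3:].round(3))
c=seg(q,14,[0,-50,0,-.05,0,.18],"untilt");c=seg(c,16,[0,0,90.5,0,0,0],"yaw")
x,_=fk(c,g);c=seg(c,10,[0,0,0,.5-x[0],-.02-x[1],.265-x[2]],"wing")
c=seg(c,8,[0,0,0,0,0,.12],"lift");c=seg(c,14,[0,0,0,.012,.244,.0],"over");c=seg(c,8,[0,0,0,0,0,-.07],"in");c=seg(c,16,[0,0,-80,0,0,0],"turn")
E
```

```text
time_s: 16.12
ee_pos: [0.6887, -0.0208, 0.2075]
tool_rot: [[0.646, -0.013, -0.763], [-0.017, -1.0, 0.003], [-0.763, 0.011, -0.646]]
force: [-0.1, -0.2, 0.5]
opening: 0.0853
finger_force: 0.0
[-0.44  1.21  0.97  1.18 -0.55  1.98 -1.06] [ 0.68873737 -0.02080227  0.20750444] [[-0.  0. -0.]
 [-0.  0. -0.]
 [-0. -0.  0.]]
untilt [-0.73  0.74  1.21  1.62 -0.72  1.29 -0.99] [ 0.639 -0.021  0.388] err 0.0 v 0.59
yaw [-0.55  0.56  0.79  1.6  -0.43  1.17  0.33] [ 0.639 -0.021  0.388] err 0.0 v 1.0
wing [-0.6   0.49  0.74  2.07 -0.49  0.76  0.43] [ 0.5   -0.02   0.265] err 0.0 v 0.51
lift [-0.75  0.32  0.88  1.94 -0.3   1.01  0.27] [ 0.5   -0.02   0.385] err 0.0 v 0.39
over [-1.09  0.42  0.82  1.81 -0.36  1.07 -0.14] [0.512 0.224 0.385] err 0.0 v 0.28
in [-1.04  0.5   0.76  1.89 -0.44  0.92 -0.08] [0.512 0.224 0.315] err 0.0 v 0.21
turn [-1.24  0.67  1.15  1.9  -0.72  1.05 -1.19] [0.512 0.224 0.315] err 0.0 v 0.83
```

The beaker is released and was standing when the hand left it. I straighten the tool, turn it and swing left to look at the standing beaker.

```bash
python3 -m jog '[[0,-3.57,0,-0.0035,0,0.013,50],[0,-3.57,0,-0.0035,0,0.013,50],[0,-3.57,0,-0.0035,0,0.013,50],[0,-3.57,0,-0.0035,0,0.013,50],[0,-3.57,0,-0.0035,0,0.013,50],[0,-3.57,0,-0.0035,0,0.013,50],[0,-3.57,0,-0.0035,0,0.013,50],[0,-3.57,0,-0.0035,0,0.013,50],[0,-3.57,0,-0.0035,0,0.013,50],[0,-3.57,0,-0.0035,0,0.013,50],[0,-3.57,0,-0.0035,0,0.013,50],[0,-3.57,0,-0.0035,0,0.013,50],[0,-3.57,0,-0.0035,0,0.013,50],[0,-3.57,0,-0.0035,0,0.013,50]]'
python3 -m jog '[[0,0,6,-0.008,0.016,0.002,50],[0,0,6,-0.008,0.016,0.002,50],[0,0,6,-0.008,0.016,0.002,50],[0,0,6,-0.008,0.016,0.002,50],[0,0,6,-0.008,0.016,0.002,50],[0,0,6,-0.008,0.016,0.002,50],[0,0,6,-0.008,0.016,0.002,50],[0,0,6,-0.008,0.016,0.002,50],[0,0,6,-0.008,0.016,0.002,50],[0,0,6,-0.008,0.016,0.002,50],[0,0,6,-0.008,0.016,0.002,50],[0,0,6,-0.008,0.016,0.002,50],[0,0,6,-0.008,0.016,0.002,50],[0,0,6,-0.008,0.016,0.002,50],[0,0,6,-0.008,0.016,0.002,50],[0,0,0,0,0,0,50]]'
python3 - <<'E'
from h import *
for z in(0,.06,.12): print({n:proj(n,[.499,-.02,z]).round(1).tolist() for n in C})
E
python3 look.py s1 210 185 228 190 80 75 5
```

```text
time_s: 17.28
ee_pos: [0.637, -0.0202, 0.387]
tool_rot: [[1.0, -0.016, 0.003], [-0.016, -1.0, 0.005], [0.003, -0.005, -1.0]]
force: [-0.2, 0.6, -0.4]
opening: 0.0429
finger_force: 0.0
time_s: 18.62
ee_pos: [0.516, 0.2233, 0.4163]
tool_rot: [[0.005, 1.0, -0.006], [1.0, -0.005, 0.002], [0.002, -0.006, -1.0]]
force: [0.2, 1.4, 0.2]
opening: 0.0429
finger_force: 0.0
{'side': [[241.3, 238.9]], 'top': [[306.8, 211.8]]}
{'side': [[240.7, 223.6]], 'top': [[309.2, 209.0]]}
{'side': [[240.0, 207.5]], 'top': [[311.8, 206.0]]}
```

View pics/s1.png

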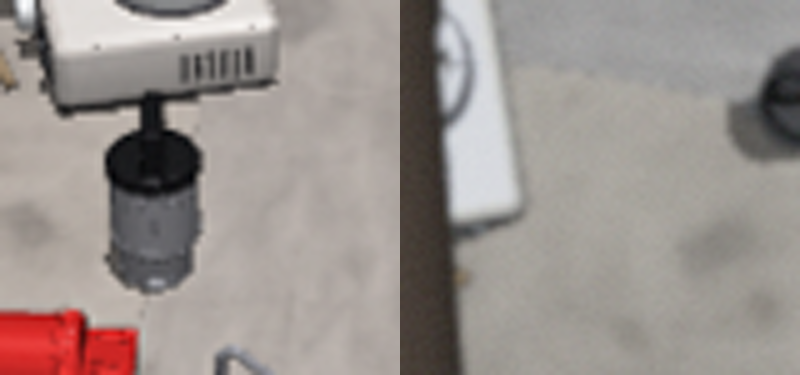

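The beaker stands by itself: lid centre at crop (154,163) and foot at crop (152,275) in the side view. I measure its centre from the dark lid mask, without viewing.

```bash
python3 - <<'E'
from h import *
from scipy.optimize import minimize
r={}
for n,(x0,y0,x1,y1) in {"side":(222,196,262,232),"top":(292,190,332,226)}.items():
    g=cv2.cvtColor(ctrl.camera(n),cv2.COLOR_RGB2GRAY)[y0:y1,x0:x1].astype(float)
    th={"side":45,"top":75}[n]
    m=(g<th).astype(np.uint8);k,l,s,c=cv2.connectedComponentsWithStats(m);i=1+s[1:,4].argmax()
    r[n]=(s[i,:4]+[x0,y0,0,0]);print(n,r[n],s[i,4],c[i]+[x0,y0]);
    if n=="top": print(g.astype(int)[6:32:2,4:36])
# predicted lid+wing extents at nominal
for n in C:
    P=proj(n,np.vstack([LID,WING])+[.499,-.0195,0]);print(n,P.min(0).round(1),P.max(0).round(1))
E
```

```text
side [231 204  19  20] 233 [239.94849785 215.40343348]
top [299 200  21  20] 297 [308.97643098 209.39393939]
[[155 156 156 158 160 161 162 161 161 162 162 162 162 163 162 162 161 160
  159 159 159 158 158 157 161 162 163 161 162 166 163 164]
 [158 159 157 156 158 162 160 161 161 159 157 150 137 122 119 119 128 140
  152 156 159 162 156 158 160 159 159 161 162 165 165 169]
 [161 162 163 160 161 156 153 146 127 106  86  78  76  69  69  68  70  75
   88 104 125 142 151 155 158 160 156 159 160 157 160 160]
 [164 164 165 167 164 151 118  82  73  68  67  68  69  68  68  66  71  69
   72  68  69  88 124 147 155 159 156 158 158 158 160 162]
 [156 158 158 157 148 111  76  59  48  46  49  50  53  53  54  51  54  57
   56  56  61  60  73 106 141 154 156 158 158 159 160 161]
 [154 154 150 142 110  60  33  34  49  54  56  55  55  54  57  55  56  60
   53  53  58  58  52  73 111 145 158 159 159 158 161 161]
 [152 149 139 111  66  31  22  33  41  42  50  49  45  43  44  47  48  49
   45  50  48  53  52  73 116 146 158 161 162 163 162 161]
 [120 107  94  74  48  33  26  36  42  38  36  37  36  40  38  35  36  34
   37  36  33  37  49  77 120 148 153 156 155 160 157 160]
 [ 89  88  81  71  51  44  51  60  64  70  71  69  68  69  68  73  72  69
   73  71  74  72  78 114 141 157 158 160 159 156 160 161]
 [ 90  87  84  80  67  53  44  43  56  66  75  73  72  72  72  76  73  69
   72  73  70  80 114 144 158 159 161 163 165 160 162 163]
 [ 92  94  92  91  85  67  58  50  43  38  52  55  66  68  73  72  72  67
   72  82 106 135 157 164 163 161 163 164 158 161 161 166]
 [ 89  92  93  91  89  88  78  71  66  58  51  49  47  44  48  64  79 104
  134 153 162 167 168 172 169 169 168 168 169 168 170 166]
 [121  99  90  92  93  92  93  93  91  86  86  84  96 107 126 143 157 162
  169 168 168 169 168 167 168 172 170 169 169 169 166 166]]
side [230.7 202.6] [250.1 224.6]
top [299.8 197.6] [320.6 218.1]
```

Kinematics and both cameras agree on the beaker at (0.499, -0.020). I go over it, descend and take the wing.

```bash
python3 -m jog '[[0,-0.35,0,-0.0017,-0.0243,0,50],[0,0,0,-0.0017,-0.0243,0,50],[0,0,0,-0.0017,-0.0243,0,50],[0,0,0,-0.0017,-0.0243,0,50],[0,0,0,-0.0017,-0.0243,0,50],[0,0,0,-0.0017,-0.0243,0,50],[0,0,0,-0.0017,-0.0243,0,50],[0,0,0,-0.0017,-0.0243,0,50],[0,0,0,-0.0017,-0.0243,0,50],[0,0,0,-0.0017,-0.0243,0,50],[0,0,0,0,0,-0.018,50],[0,0,0,0,0,-0.018,50],[0,0,0,0,0,-0.018,50],[0,0,0,0,0,-0.018,50],[0,0,0,0,0,-0.018,50],[0,0,0,0,0,0,50]]'
python3 -c "
from kin import *
log();s=ctrl.read_state();print(s['ee_pos'],np.round(s['joint_positions'],2))"
```

```text
time_s: 20.15
ee_pos: [0.4993, -0.0239, 0.324]
tool_rot: [[0.019, 1.0, -0.003], [1.0, -0.019, -0.001], [-0.001, -0.003, -1.0]]
force: [-1.0, 0.5, -0.3]
opening: 0.0428
finger_force: 0.0
[ 0.49934949 -0.02386655  0.32396457] [-0.72  0.42  0.89  2.02 -0.42  0.89  0.38]
```

```bash
python3 -m jog '[[0,0,0,0,0.004,-0.01,50],[0,0,0,0,0,-0.015,50],[0,0,0,0,0,-0.015,50],[0,0,0,0,0,-0.01,50],[0,0,0,0,0,-0.006,50],[0,0,0,0,0,-0.004,50],[0,0,0,0,0,0,50]]'
python3 -m jog '[[0,0,0,0,0,0,10],[0,0,0,0,0,0,10],[0,0,0,0,0,0,10],[0,0,0,0,0,0,10],[0,0,0,0,0,0,10],[0,0,0,0,0,0,10],[0,0,0,0,0,0,10]]'
cat >mill.py <<'E'
from h import *
from scipy.ndimage import map_coordinates,gaussian_filter
I={n:gaussian_filter(np.mean([cv2.cvtColor(ctrl.camera(n),cv2.COLOR_RGB2GRAY).astype(float) for _ in range(2)],0),.7) for n in C}
np.savez("mill.npz",**I)
def samp(n,P): p=proj(n,P);return map_coordinates(I[n],[p[:,1],p[:,0]],order=1)
def score(n,x,y,r):
    o=[x,y,.09];return np.abs(samp(n,ring(r+2,0)+o)-samp(n,ring(r-2,0)+o)).mean()
for n in C:
    for r in (43,26):
        G=[(score(n,x,y,r),x,y) for x in np.arange(.503,.523,.0005) for y in np.arange(.214,.234,.0005)]
        G.sort(reverse=True);print(n,r,[np.round(g,4).tolist() for g in G[:3]])
def tot(x,y): return sum(score(n,x,y,r) for n in C for r in(43,26))
G=sorted([(tot(x,y),x,y) for x in np.arange(.503,.523,.0005) for y in np.arange(.214,.234,.0005)],reverse=True);print(np.round(G[:4],4))
_,x,y=G[0]
# slots: darkest yaw at r=30 in each view
for n in C:
    a=np.arange(0,360,2.);v=samp(n,np.c_[.0305*np.cos(np.radians(a)),.0305*np.sin(np.radians(a)),0*a]+[x,y,.09]);print(n,v.astype(int).tolist())
E
python3 mill.py
```

```text
time_s: 20.73
ee_pos: [0.5007, -0.0191, 0.2664]
tool_rot: [[0.017, 1.0, 0.001], [1.0, -0.017, 0.0], [0.0, 0.001, -1.0]]
force: [0.7, 0.3, 0.2]
opening: 0.0427
finger_force: 0.0
time_s: 21.32
ee_pos: [0.5008, -0.0191, 0.267]
tool_rot: [[0.016, 1.0, 0.002], [1.0, -0.016, 0.001], [0.001, 0.002, -1.0]]
force: [-1.7, -1.1, 7.1]
opening: 0.0129
finger_force: 62.8
side 43 [[12.1899, 0.503, 0.2305], [12.1791, 0.503, 0.231], [12.1782, 0.503, 0.2285]]
side 26 [[19.8381, 0.5165, 0.234], [19.8172, 0.516, 0.234], [19.7173, 0.5165, 0.2335]]
top 43 [[23.8952, 0.5035, 0.218], [23.7174, 0.503, 0.218], [23.6294, 0.5035, 0.2175]]
top 26 [[22.3782, 0.511, 0.225], [22.3702, 0.511, 0.2245], [22.3328, 0.5115, 0.225]]
[[59.6082  0.512   0.225 ]
 [59.5124  0.512   0.2245]
 [59.503   0.5125  0.225 ]
 [59.4409  0.5125  0.2245]]
side [165, 164, 163, 161, 159, 158, 155, 150, 145, 140, 133, 127, 119, 111, 102, 92, 83, 73, 61, 49, 36, 32, 29, 26, 23, 21, 21, 22, 22, 23, 23, 23, 23, 24, 24, 24, 25, 25, 26, 27, 28, 29, 31, 32, 34, 37, 39, 41, 42, 44, 45, 46, 46, 46, 46, 46, 45, 43, 41, 38, 36, 35, 34, 33, 32, 31, 30
[... 671 characters left out ...]
 163, 158, 153, 150, 153, 155, 159, 165, 171, 177, 182, 188, 192, 196, 200, 204, 207, 209, 211, 213, 213, 213, 214, 214, 214, 214, 213, 213, 213, 213, 214, 214, 214, 213, 212, 212, 211, 210, 209, 209, 209, 210, 211, 212, 212, 212, 212, 212, 211, 211, 210, 210, 209, 209, 210, 210, 211, 211, 211, 211, 211, 210, 210, 210, 210, 211, 212, 212, 212, 213, 214, 213, 213, 213, 213, 213, 213, 213, 214, 214, 214, 214, 215, 216, 216, 215, 214, 213, 211, 208, 205, 199, 192, 184, 174, 164, 157, 150, 143, 148, 152, 158, 169, 180, 188, 195, 202, 206, 209, 210, 210, 210, 211, 212, 212, 211, 212, 212, 213, 213, 214, 214, 214, 214, 214, 216, 215, 215, 215, 215, 215, 216, 216, 216, 216, 215, 215, 214, 214, 213]
```

The wing is gripped (opening 12.9 mm, 63 N). The top-view fit puts the mill centre at about (0.512, 0.2245) with the slots at about 90°. I lift and go over the mill.

```bash
python3 -m jog '[[0,0,0,0,0,0.008,10],[0,0,0,0,0,0.016,10],[0,0,0,0,0,0.016,10],[0,0,0,0,0,0.016,10],[0,0,0,0,0,0.016,10],[0,0,0,0,0,0.016,10],[0,0,0,0,0,0.016,10],[0,0,0,0,0,0.016,10]]'
python3 -m jog '[[0,0,0.3,0.001,0.02,0,10],[0,0,0.3,0.001,0.02,0,10],[0,0,0.3,0.001,0.02,0,10],[0,0,0,0.001,0.02,0,10],[0,0,0,0.001,0.02,0,10],[0,0,0,0.001,0.02,0,10],[0,0,0,0.001,0.02,0,10],[0,0,0,0.001,0.02,0,10],[0,0,0,0.001,0.02,0,10],[0,0,0,0.001,0.02,0,10],[0,0,0,0.001,0.02,0,10],[0,0,0,0,0.02,0,10],[0,0,0,0,0.004,0,10],[0,0,0,0,0,0,10],[0,0,0,0,0,0,10]]'
```

```text
time_s: 22.18
ee_pos: [0.5003, -0.0191, 0.3876]
tool_rot: [[0.017, 1.0, 0.001], [1.0, -0.017, 0.0], [0.0, 0.001, -1.0]]
force: [0.5, 0.7, -3.0]
opening: 0.0127
finger_force: 61.6
time_s: 23.43
ee_pos: [0.5115, 0.2244, 0.3866]
tool_rot: [[0.001, 1.0, 0.001], [1.0, -0.001, -0.001], [-0.001, 0.001, -1.0]]
force: [0.2, -0.3, -2.7]
opening: 0.0127
finger_force: 61.6
```

```bash
python3 -m jog '[[0,0,0,0,0,-0.01,10],[0,0,0,0,0,-0.01,10],[0,0,0,0,0,0,10]]'
python3 - <<'E'
from h import *
S=np.mean([ctrl.camera("side").astype(float) for _ in range(3)],0).astype(np.uint8)[:,:,::-1]
x,y,w,h,k=210,140,66,60,10
I=cv2.resize(S[y:y+h,x:x+w],(w*k,h*k),interpolation=cv2.INTER_CUBIC)
s=ctrl.read_state();print(s["ee_pos"])
B=rz(0);o=np.array([*s["ee_pos"][:2],s["ee_pos"][2]-.267])
def d(P,c):
    for a in proj("side",P): cv2.circle(I,tuple(int(round(q)) for q in (a-[x,y]+.5)*k-.5),1,c,-1)
d(np.vstack([BODY,LUG])+o,(0,255,0))
d(np.vstack([ring(43,0),ring(26,0)])+[.512,.2245,.09],(0,0,255))
cv2.imwrite("pics/al.png",I)
E
```

```text
time_s: 23.68
ee_pos: [0.5109, 0.224, 0.3644]
tool_rot: [[0.002, 1.0, -0.002], [1.0, -0.002, -0.001], [-0.001, -0.002, -1.0]]
force: [-0.5, -0.2, -3.1]
opening: 0.013
finger_force: 61.6
[0.51173449 0.22441843 0.36635991]
```

View pics/al.png

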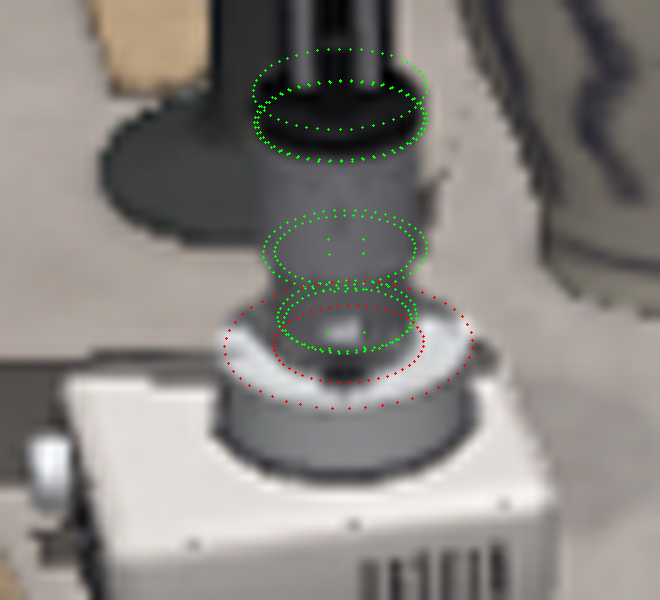

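The side view shows the front lug at (345,330) lined up above the dark slot at (343,375), and the foot centred over the collar to within about 1 mm. I lower it in force-checked steps.

```bash
python3 -m jog '[[0,0,0,0,0,-0.004,10],[0,0,0,0,0,-0.004,10],[0,0,0,0,0,0,10]]'| egrep 'ee_pos|force: \['
for i in 1 2 3; do python3 -m jog '[[0,0,0,0,0,-0.003,10],[0,0,0,0,0,0,10]]' | egrep 'ee_pos|force: \['; done; python3 -c "
from plant import ctrl;print(ctrl.read_state()['moment'])"
```

```text
ee_pos: [0.5115, 0.225, 0.3579]
force: [0.5, -1.0, -3.4]
ee_pos: [0.5116, 0.225, 0.3552]
force: [0.4, -0.1, -2.7]
ee_pos: [0.5116, 0.225, 0.3522]
force: [-0.0, -0.1, -2.5]
ee_pos: [0.5116, 0.225, 0.3492]
force: [-0.2, 0.4, -3.4]
[-0.0298006   0.02025796 -0.01836328]
```

```bash
for i in 1 2 3 4; do python3 -m jog '[[0,0,0,0,0,-0.002,10],[0,0,0,0,0,0,10]]' | egrep 'ee_pos|force: \['; done; python3 -c "
from plant import ctrl;print(ctrl.read_state()['moment'])"
```

```text
ee_pos: [0.5116, 0.225, 0.3473]
force: [0.1, 0.2, -1.8]
ee_pos: [0.5116, 0.225, 0.3453]
force: [0.2, 0.1, -3.1]
ee_pos: [0.5116, 0.2249, 0.3433]
force: [-0.4, -0.3, -2.8]
ee_pos: [0.5117, 0.225, 0.3417]
force: [-1.3, 0.2, 3.4]
[ 0.03021836  0.41766288 -0.01196098]
```

Contact is at 0.342, which is the spring plate, so the lugs are through the slots. I push down about 11 mm.

```bash
python3 -m jog '[[0,0,0,0,0,-0.002,10],[0,0,0,0,0,-0.002,10],[0,0,0,0,0,-0.002,10],[0,0,0,0,0,0,10]]'| egrep 'ee_pos|force: \['
python3 -m jog '[[0,0,0,0,0,-0.002,10],[0,0,0,0,0,-0.002,10],[0,0,0,0,0,0,10]]'| egrep 'ee_pos|force|opening'
python3 -m jog '[[0,0,0,0,0,-0.001,10],[0,0,0,0,0,0,10]]'| egrep 'ee_pos|force|opening'
```

```text
ee_pos: [0.5117, 0.225, 0.3355]
force: [-2.5, 0.5, 6.2]
ee_pos: [0.5118, 0.225, 0.3317]
force: [-3.3, 0.6, 7.7]
opening: 0.0131
finger_force: 63.2
ee_pos: [0.5119, 0.225, 0.3311]
force: [-2.8, 0.5, 8.3]
opening: 0.0129
finger_force: 63.3
```

```bash
python3 -m jog '[[0,0,0,-0.0008,0,0,10],[0,0,-3,0,0,0,10],[0,0,-4,0,0,0,10],[0,0,-4,0,0,0,10],[0,0,-4,0,0,0,10],[0,0,0,0,0,0,10]]'
python3 -c "
from plant import ctrl;s=ctrl.read_state();print(s['moment'],s['joint_positions'].round(2))"
```

```text
time_s: 26.5
ee_pos: [0.5119, 0.2253, 0.3314]
tool_rot: [[0.263, 0.965, 0.004], [0.965, -0.263, 0.001], [0.002, 0.004, -1.0]]
force: [-0.7, 0.7, 7.0]
opening: 0.0131
finger_force: 63.1
[ 0.14905611 -0.07719118  0.02390664] [-1.15  0.53  0.93  1.88 -0.51  0.98 -0.26]
```

```bash
python3 -m jog '[[0,0,-5,0,0,0,10],[0,0,-5,0,0,0,10],[0,0,-5,0,0,0,10],[0,0,-5,0,0,0,10],[0,0,-5,0,0,0,10],[0,0,-5,0,0,0,10],[0,0,-5,0,0,0,10],[0,0,-5,0,0,0,10],[0,0,-5,0,0,0,10],[0,0,-5,0,0,0,10],[0,0,-5,0,0,0,10],[0,0,0,0,0,0,10]]'
python3 -c "
from plant import ctrl;s=ctrl.read_state();print(s['moment'],s['joint_positions'].round(2))"
for i in 1 2; do python3 -m jog '[[0,0,-3,0,0,0,10],[0,0,0,0,0,0,10]]'| egrep 'ee_pos|force: \[|rot'
python3 -c "
from plant import ctrl;s=ctrl.read_state();print(s['moment'])"; done
```

```text
time_s: 27.5
ee_pos: [0.512, 0.2249, 0.3314]
tool_rot: [[0.942, 0.336, 0.004], [0.336, -0.942, -0.002], [0.003, 0.003, -1.0]]
force: [0.6, -0.1, 8.0]
opening: 0.0133
finger_force: 63.1
[-0.06120386 -0.13921335 -0.03594972] [-1.27  0.67  1.2   1.89 -0.7   1.09 -1.02]
ee_pos: [0.512, 0.2248, 0.3315]
tool_rot: [[0.957, 0.289, 0.004], [0.289, -0.957, -0.002], [0.003, 0.003, -1.0]]
force: [1.0, -0.1, 7.7]
[-0.19802776 -0.1921908   0.0075108 ]
ee_pos: [0.512, 0.2248, 0.3315]
tool_rot: [[0.971, 0.239, 0.004], [0.239, -0.971, -0.002], [0.003, 0.003, -1.0]]
force: [0.2, -1.8, 8.4]
[-0.29206729 -0.17138029  0.00203085]
```

```bash
for i in 1 2 3 4; do python3 -m jog '[[0,0,-1.5,0,0,0,10],[0,0,0,0,0,0,10]]'| egrep 'force: \[|rot'
python3 -c "
from plant import ctrl;s=ctrl.read_state();print(s['moment'][2])"; done
```

```text
tool_rot: [[0.977, 0.214, 0.004], [0.214, -0.977, -0.002], [0.003, 0.002, -1.0]]
force: [0.8, -0.2, 7.7]
0.026396918093020638
tool_rot: [[0.982, 0.189, 0.004], [0.189, -0.982, -0.002], [0.003, 0.002, -1.0]]
force: [0.2, -1.2, 7.9]
0.01997819205569878
tool_rot: [[0.987, 0.163, 0.004], [0.163, -0.987, -0.002], [0.003, 0.002, -1.0]]
force: [0.6, -0.8, 9.2]
0.0917259680701041
tool_rot: [[0.991, 0.137, 0.004], [0.137, -0.991, -0.002], [0.003, 0.003, -1.0]]
force: [1.1, -2.2, 7.9]
0.20336423971362813
```

```bash
for i in 1 2; do python3 -m jog '[[0,0,-1,0,0,0,10],[0,0,0,0,0,0,10]]'| egrep 'force: \[|rot'
python3 -c "
from plant import ctrl;s=ctrl.read_state();print(s['moment'][2])"; done
```

```text
tool_rot: [[0.993, 0.121, 0.004], [0.121, -0.993, -0.002], [0.003, 0.003, -1.0]]
force: [0.2, -1.4, 9.9]
0.6971130044261479
tool_rot: [[0.995, 0.105, 0.003], [0.105, -0.995, -0.003], [0.003, 0.003, -1.0]]
force: [0.2, -2.6, 9.5]
1.0431245384664174
```

The moment rises firmly to 1.0 Nm, so that is the stop. I ease the torque and let it spring up.

```bash
python3 -m jog '[[0,0,0.8,0,0,0,10],[0,0,0,0,0,0.002,10],[0,0,0,0,0,0.002,10],[0,0,0,0,0,0.002,10],[0,0,0,0,0,0,10]]'| egrep 'ee_pos|force: \[|rot'
for i in 1 2; do python3 -m jog '[[0,0,0,0,0,0.001,10],[0,0,0,0,0,0,10]]'| egrep 'ee_pos|force: \['; done
python3 -c "
from plant import ctrl;s=ctrl.read_state();print(s['moment'])"
```

```text
ee_pos: [0.5114, 0.2248, 0.3369]
tool_rot: [[0.993, 0.118, 0.002], [0.118, -0.993, -0.002], [0.002, 0.002, -1.0]]
force: [3.3, -3.1, 0.7]
ee_pos: [0.5113, 0.2248, 0.3379]
force: [3.9, -4.3, -0.2]
ee_pos: [0.5109, 0.2249, 0.3386]
force: [4.4, -1.9, -3.3]
[-0.88275184 -1.13162897  0.49655169]
```

It rose 7.5 mm from the pressed position to 0.3386, where the pocket now carries the spring. That matches the plate at 0.004, locked. I release and retreat upward.

```bash
python3 -m jog '[[0,0,0,0,0,0,60],[0,0,0,0,0,0,60],[0,0,0,0,0,0,60],[0,0,0,0,0,0,60],[0,0,0,0,0,0,60],[0,0,0,0,0,0.003,60],[0,0,0,0,0,0.006,60],[0,0,0,0,0,0.012,60],[0,0,0,0,0,0.015,60],[0,0,0,0,0,0.02,60],[0,0,0,0,0,0.02,60],[0,0,0,0,0,0.02,60],[0,0,0,0,0,0.02,60],[0,0,0,0,0,0.02,60]]'
python3 -m jog '[[0,0,0,-0.003,-0.03,0.003,60],[0,0,0,-0.003,-0.03,0.003,60],[0,0,0,-0.003,-0.03,0.003,60],[0,0,0,-0.003,-0.03,0.003,60],[0,0,0,-0.003,-0.03,0.003,60],[0,0,0,-0.003,-0.03,0.003,60],[0,0,0,-0.003,-0.03,0.003,60],[0,0,0,-0.003,-0.03,0.003,60],[0,0,0,-0.003,-0.03,0.003,60],[0,0,0,-0.003,-0.03,0.003,60],[0,0,0,-0.003,-0.03,0.003,60],[0,0,0,-0.003,-0.03,0.003,60],[0,0,0,0,0,0,60]]'
python3 - <<'E'
from h import *
for n in C:
    P=proj(n,np.vstack([LID,WING])@rz(-80).T+[.512,.2245,.072]);lo,hi=P.min(0).round(1),P.max(0).round(1)
    x0,y0=(lo-5).astype(int);x1,y1=(hi+5).astype(int)
    g=cv2.cvtColor(ctrl.camera(n),cv2.COLOR_RGB2GRAY)[y0:y1,x0:x1]
    m=(g<(60 if n=="side" else 80)).astype(np.uint8);k,l,s,c=cv2.connectedComponentsWithStats(m);i=1+s[1:,4].argmax()
    print(n,"pred",lo,hi,"seen",s[i,:2]+[x0,y0],s[i,:2]+s[i,2:4]+[x0,y0]-1)
    if n=="top": print(g[::2,::1])
E
```

```text
time_s: 30.75
ee_pos: [0.5109, 0.2243, 0.4769]
tool_rot: [[0.993, 0.117, 0.001], [0.117, -0.993, -0.001], [0.001, 0.001, -1.0]]
force: [0.1, 0.7, -0.1]
opening: 0.051
finger_force: 0.0
time_s: 31.83
ee_pos: [0.4726, -0.1424, 0.5128]
tool_rot: [[0.994, 0.108, 0.004], [0.108, -0.994, -0.003], [0.003, 0.003, -1.0]]
force: [-0.4, -0.5, -0.5]
opening: 0.0514
finger_force: 0.0
side pred [235.2 145.9] [252.4 162.9] seen [230 140] [252 162]
top pred [212.9 186.1] [234.5 208.9] seen [214 189] [234 210]
[[138 141 140 137 137 137 138 139 140 140 139 139 142 141 140 139 140 140
  140 146 150 154 154 156 157 157 158 159 161 162 160 156]
 [139 140 140 138 138 137 138 140 137 140 140 141 138 140 139 139 142 145
  146 147 150 155 163 169 170 170 172 176 180 186 189 194]
 [141 141 142 143 142 144 143 142 143 146 153 162 161 163 164 170 178 183
  183 187 191 199 201 206 207 212 212 212 216 216 217 218]
 [159 161 162 167 174 180 183 183 185 189 196 198 189 170 149 141 148 163
  175 190 204 210 213 218 219 217 219 218 218 219 218 218]
 [205 207 211 212 211 213 214 215 213 207 187 162 127  80  54  51  53
[... 827 characters left out ...]
1  62  58  47  67 106 120 145 189]
 [197 212 212 196 178 148 103  68  50  48  52  52  50  41  32  38  45  60
   50  41  48  55  59  59  55  47  57 111 171 189 176 184]
 [193 209 213 195 186 156 119  93  78  62  54  50  54  50  39  32  25  28
   32  31  48  53  53  44  38  51  85 148 198 211 206 209]
 [183 207 213 199 174 165 145 117 106 102  86  60  47  39  33  36  31  25
   35  35  35  39  40  48  67 100 152 195 214 216 219 216]
 [179 201 212 207 169 159 171 155 128 112 111 102  87  71  61  53  53  49
   46  52  60  56  65  92 131 177 205 219 220 218 217 208]
 [170 194 212 213 191 156 160 185 186 161 140 123 113 109 105 103  96  98
  108 118 126 138 165 193 209 215 219 218 217 215 195 159]]
```

The top-view pixels show the lid where the locked pose predicts it, with the wing along the mill's x axis. The hand is clear, so I hand the job in.

```bash
python3 -m jog '[[0,0,0,0,0,0,60],[0,0,0,0,0,0,60],[0,0,0,0,0,0,60]]' | head -2; python3 -c "
from plant import ctrl
print(ctrl.close_job())"
```

```text
time_s: 32.18
ee_pos: [0.4752, -0.1337, 0.5106]
the job is handed in; nothing more can be done
None
```

I stood the beaker upright and let go, took it again by its wing, locked it into the mill and released it. I handed the job in at about 32 s with the hand clear, and kept away from the bowl, cup and glass.

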